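# Warm the soup cups on the table-top warming tray

### The arm

A 6-joint arm with a two-finger parallel gripper is mounted at the origin on the work surface. World frame = base frame: x ahead of the robot, y to its left, z up, the work surface at z = 0. Lengths are in mm, angles in rad, forces in N, time in s.
With the tool pointing down it reaches from about 300 to 875 mm from the base axis. Payload 6.4 kg.
Tool frame: the origin (TCP) lies between the finger pads, 19 mm behind the fingertips; this is the grasp point; z points along the fingers, y is the line along which they close (so a half turn about z gives the same grasp; the last joint's range is limited). The gripper opens to 85 mm and grips with 20 to 120 N. Pads are 22 mm wide; open, the fingers measure 114 mm over their backs; the gripper's body (76 mm by 85 mm) begins 54 mm behind the grasp point. The pads swing forward as they close: fully open they stand 13 mm farther back than shut.
Start: joints at [1.107, 0.181, 1.607, -0, 1.354, -0.206], TCP at [146.586, 556.016, 249.988] pointing down, gripper open.
Joint ranges: [-2.99, 2.99], [-0.89, 2.07], [0.3, 2.58], [-1.14, 4.28], [0, 2.63], [-3.12, 3.12]. Speed limits (rad/s): [2.57, 2.57, 3.01, 3.14, 3.14, 3.14].

### API

Orientations are given as a 3x3 rotation matrix whose columns are the frame's x, y, z axes.
In Python, from rig import manip gives the robot as it stands.
- The arm moves only by the shell command python3 -m pendant 'ROWS'. ROWS is JSON, one flat list of numbers, 7 for each row, row after row: the opening, from 0 (shut) to 1 (fully open), then the shift along the world's x, y, z each as a share of 0.1 m, from -1 to 1, then the turn, a rotation vector about the world's x, y, z each as a share of 180 degrees, from -1 to 1. In form: [grip, x, y, z, rx, ry, rz, grip, x, y, z, rx, ry, rz, ...]. A call has 1 to 10 rows; each row is the pose to reach, as a shift and turn from the pose commanded when the call began, turning the shorter way round; what a row does not reach only later rows make up. A row lasts 1/12 s, in which the tool goes at most 41.7 mm and 7.16 degrees, less where a joint would pass 70% of its speed; a pose out of reach is approached as far as the arm can. A call with a number of a shift or a turn outside -1 to 1 is refused whole. A call with a gripper value outside its range is refused whole. The fingers move at their own pace and stop on an object; the grip force is fixed at half the most. Time passes only in rows, so rows that repeat a pose let the fingers close. It gives the time, the measured TCP pose, the force, the opening and the grip force at its end, in the units of the state.
- manip.read_state(): the state, without advancing time (a new reading comes with each control period).
- manip.get_image(name): name is "scene" or "top" or "wrist"; returns the picture (420x560x3 uint8, red, green, blue); there is no depth.
- manip.camera_info(name): a dict with "K" (3x3 intrinsics, pixels), "R" (3x3) and "t" (3): a world point X has camera coordinates R X + t. Camera axes: x right, y down, z forward; pixel columns grow to the right and rows downward; lengths in mm; the calibration is good to about 2 mm. A picture is of the moment at which its call begins: read the wrist's pose just before it. camera_info takes no time and is no camera call; for the wrist camera it gives the pose at the moment of the call.
- manip.sign_off(): hands the job in; it is judged then, once.
Trained networks look in the newest picture that a camera, given by its name, has taken for a name from the list of things; names that differ only in an ending like _2 or _b are one class to them, and where a whole thing is asked for, a point or a joint stands for the part that bears it (a point fixed in the world has none). Each returns a list of dicts, best first, with "score" (0 to 1); they miss things now and then, are a little off and sometimes report something else, mostly with a low value. They report only what shows in the picture. A call takes as long as a camera call. They do not tell look-alikes from the thing itself.
- manip.spot_in(label, camera): "pixel" ([column, row] in pixels, amid what is visible of it).
- manip.silhouettes(label, camera): "mask" (420x560 bool, what is visible of it) and "pixel" ([column, row] in pixels, amid what is visible of it).
- manip.spot_point(label, camera): "pixel" ([column, row] in pixels: a listed point, or the origin of a listed thing).
The state is a dict: "t": time; "q": joint angles; "qvel": joint speeds; "effort": joint torques, N m; "eef_pos": TCP position; "eef_rot": TCP orientation; "ft_force": force on the tool from outside, world axes, zero at the start; "wrist_torque": the same for the moment, N m; "gripper_width": finger opening in mm; "finger_force": force on a finger pad.
Only numpy, scipy, OpenCV 4.12 (cv2) and the standard library are available. Lean on these libraries where they do the work, as an engineer would, in place of code of your own. Each camera call takes 0.05 s, during which the arm holds its last target. There are 200 camera calls.

### The job

Get the soup cups warming for dinner: move the green tea tin off the warming tray's glass onto the woven mat, stand every soup cup upright and wholly on the dark glass, and turn the black heat dial to the orange mark. Only then start the tray with its child-safe red timer knob: pull it out, turn it to the green mark and push it fully home. Leave the other things on the table where they are, and let everything end standing where it belongs.

Things in the scene. Friction and masses are not known exactly. Their poses are not given: they have to be found in the camera images.
- warmer: electric food-warming tray, aluminium, 220 (x) by 420 (y) mm, top at 45 mm above its origin, fixed to the table; origin: centre of its underside; x points away from the robot at yaw 0. Dark glass hot plate over local x -100..100, y -200..100 mm (flush); console with two knobs over y 108..207 mm; carrying handles stand 25 mm out at both y ends
- glass (a point): centre of the dark glass, on its surface; axes as the tray's; the glass reaches 100 mm either way along x and 150 mm along y. Grey corner marks show the heated field
- heat_dial (a joint): black heat dial on the console, plain turning knob (does not pull out); rad, grows clockwise seen from above, stops at 0 and 4.2; its white pointer is on the orange mark at 2.4; it stays where it is left (friction torque 0.04 N m)
- heat_grip (a point): on the heat dial's vertical axis, 31 mm above the dial's underside, the height for the TCP to grip; turns with the dial. The dial is a disc 52 mm across and 8 mm thick with a bar grip across it along local x, 50 mm long, 14 mm thick, its top 9 mm above this point (the bar stands 32 mm above the disc); the white pointer is at the bar's local -x end
- heat_mark (a point): the orange mark beside the heat dial, 36 mm from its axis, on the console's surface
- timer_pull (a joint): how far the red timer knob is pulled out, straight up: 0 home, 0.016 m fully out; 3 N friction holds it where it is left, no spring
- timer_turn (a joint): red timer knob's turn, rad, grows clockwise from above: 0 = off (long white mark), 1.396 = green mark; stops at -0.1, 2.35. Locked while home: pull out 12 mm or more, turn (friction 0.04 N m), push home. It goes home only in a notch (0, 0.698, 1.396, 2.094; play 0.08 rad), slipping in from 0.1 rad off when pushed with 5 to 15 N
- timer_grip (a point): on the timer knob's vertical axis, 31 mm above the knob's underside, the height for the TCP to grip; turns and rises with the knob. Same shape as the heat dial: 52 mm disc 8 mm thick, bar grip along local x 50 x 14 mm, top 9 mm above this point, white pointer at the bar's local -x end. The two knobs' axes are 104 mm apart; the timer is the one nearer the robot at yaw 0
- timer_mark (a point): the green mark beside the timer knob, 36 mm from its axis, on the console's surface
- mat: round woven jute mat, flat disc of 165 mm radius and 5 mm thick with a fringe of loops around it, fixed on the table; origin: centre of its underside
- cup_a: straight-sided handleless cream ceramic soup cup with three narrow black stripes, 62 mm outside diameter from 10 mm up (foot 56 mm), 70 mm tall, wall 4 mm, heavy bottom, open at the top, about 0.22 kg; origin: centre of its underside, z up. May be absent (None)
- cup_b: straight-sided handleless cream ceramic soup cup with red apples, 62 mm outside diameter from 10 mm up (foot 56 mm), 70 mm tall, wall 4 mm, heavy bottom, open at the top, about 0.22 kg; origin: centre of its underside, z up. May be absent (None)
- cup_c: straight-sided handleless cream ceramic soup cup with one broad black band, 62 mm outside diameter from 10 mm up (foot 56 mm), 70 mm tall, wall 4 mm, heavy bottom, open at the top, about 0.22 kg; origin: centre of its underside, z up. May be absent (None)
- cup_d: straight-sided handleless cream ceramic soup cup with a brown band, 62 mm outside diameter from 10 mm up (foot 56 mm), 70 mm tall, wall 4 mm, heavy bottom, open at the top, about 0.22 kg; origin: centre of its underside, z up. May be absent (None)
- cup_e: straight-sided handleless cream ceramic soup cup with two teal bands, 62 mm outside diameter from 10 mm up (foot 56 mm), 70 mm tall, wall 4 mm, heavy bottom, open at the top, about 0.22 kg; origin: centre of its underside, z up. May be absent (None)
- tea_tin: dark green closed tea tin with brass bands and lid, cylinder 64 mm in diameter, 76 mm tall, about 0.25 kg, half full (heavy below); origin: centre of its underside. Starts standing on the glass
- chopstick_cup: bystander: cream cup of 84 mm diameter with five chopsticks, 205 mm tall in all; origin: centre of its underside
- pepper_mill: bystander: dark wooden pepper mill, 52 mm wide, 152 mm tall; origin: centre of its underside
- soy_bottle: bystander: amber soy sauce bottle, 56 mm wide, 150 mm tall; origin: centre of its underside
- sugar_jar: bystander: blue sugar jar, 64 mm wide, 85 mm tall; origin: centre of its underside
There are look-alikes about, which are no part of the job. Leave any pink look-alike of the cup_e alone.

How it is judged:
By the outcome, as a careful person would: the job done as asked, in the order asked, and still so for the second after the job is handed in, with the robot touching nothing.
Of cup_a, cup_b, cup_c, cup_d, cup_e only 3 to 5 are there at a start; the rules pass over those that are not, and their reading is None.
At some moment in a run one of cup_a, cup_b, cup_c, cup_d, cup_e, tea_tin may be knocked a few centimetres aside while the robot is not near it.
It also fails if it takes over 210 s, if anything falls off the work surface, if the arm or the gripper's body presses on something with over 40 N, if the wrist force passes 120 N, or if a joint passes its speed limit or range.

## Working session

There is one attempt and no reset: what is moved stays moved. The work goes in short steps, Python scripts to look and compute and a shell command to move; the robot and the scene stay as the last step left them, time stands still between calls to the robot, and variables do not carry over. Pictures are saved under pics/ and viewed, at most 14 in all, crops included, and the job is handed in when it is done.

```bash
ls; mkdir -p pics; cat > h.py <<'E'
from rig import manip
import numpy as np, cv2
def save(name,fn,crop=None,scale=1):
    im=manip.get_image(name)[:,:,::-1].copy()
    if crop: im=im[crop[1]:crop[3],crop[0]:crop[2]]
    if scale!=1: im=cv2.resize(im,None,fx=scale,fy=scale,interpolation=cv2.INTER_CUBIC)
    cv2.imwrite('pics/'+fn,im)
def ray(cam,px,z,ci=None):
    c=ci or manip.camera_info(cam); K,R,t=[np.array(c[k],float) for k in 'KRt']
    d=R.T@np.linalg.solve(K,[px[0],px[1],1.]); o=-R.T@t
    return o+d*(z-o[2])/d[2]
def proj(cam,X,ci=None):
    c=ci or manip.camera_info(cam); K,R,t=[np.array(c[k],float) for k in 'KRt']
    p=K@(R@np.array(X,float)+t); return p[:2]/p[2]
E
python3 - <<'E'
from h import *
np.set_printoptions(precision=1,suppress=True)
save('top','top0.png',None,1.4); save('scene','scene0.png',None,1.4)
for c in('top','scene'):
    ci=manip.camera_info(c);R=np.array(ci['R']);print(c,-R.T@np.array(ci['t']),R[2])
H={'warmer':0,'glass':45,'heat_grip':76,'heat_mark':45,'timer_grip':76,'timer_mark':45,'mat':0,'tea_tin':45,'cup_a':0,'cup_b':0,'cup_c':0,'cup_d':0,'cup_e':0,'chopstick_cup':0,'pepper_mill':0,'soy_bottle':0,'sugar_jar':0}
manip.get_image('top')
for n,z in H.items():
    for r in manip.spot_point(n,'top')[:6]:
        print(n,round(r['score'],2),np.array(r['pixel']),ray('top',r['pixel'],z)[:2])
print(manip.read_state())
E
```

```text
pics
top [ 305.1   51.6 1640.1] [ 0.2 -0.  -1. ]
scene [1171.6  744.1  905.3] [-0.5 -0.6 -0.7]
warmer 0.86 [230.9 230.9] [546.1 193.4]
glass 0.61 [378.3 292.5] [ 361.4 -250.1]
glass 0.56 [248.2 231.4] [538.6 137.6]
heat_grip 0.7 [179.3 216.2] [576.9 340.5]
heat_mark 0.56 [170.7 211.3] [597.  372.8]
timer_grip 0.76 [177.6 251.7] [471.5 340.8]
timer_mark 0.83 [166.6 254.5] [466.  378.9]
mat 0.65 [246.4 230.2] [548.9 145.6]
mat 0.57 [384.4 249.4] [ 494.6 -280. ]
tea_tin 0.55 [270.9 214.6] [590.7  70.1]
cup_a 0.92 [414.7 226. ] [ 568.6 -375.8]
cup_a 0.9 [377. 289.] [ 373.4 -254.8]
cup_a 0.9 [294.8 171. ] [739.4  -2.7]
cup_a 0.9 [396.8 159. ] [ 783.  -325.9]
cup_a 0.83 [299.7 134.6] [859.4 -17.5]
cup_a 0.82 [368.5 216.1] [ 598.  -232.9]
cup_b 0.92 [414.7 226. ] [ 568.6 -375.8]
cup_b 0.9 [377. 289.] [ 373.4 -254.8]
cup_b 0.9 [294.8 171. ] [739.4  -2.7]
cup_b 0.9 [396.8 159. ] [ 783.  -325.9]
cup_b 0.83 [299.7 134.6] [859.4 -17.5]
cup_b 0.82 [368.5 216.1] [ 598.  -232.9]
cup_c 0.92 [414.7 226. ] [ 568.6 -375.8]
cup_c 0.9 [377. 289.] [ 373.4 -254.8]
cup_c 0.9 [294.8 171. ] [739.4  -2.7]
cup_
[... 511 characters left out ...]
up_e 0.83 [299.7 134.6] [859.4 -17.5]
cup_e 0.82 [368.5 216.1] [ 598.  -232.9]
chopstick_cup 0.56 [113.4 220.9] [572.7 557.4]
pepper_mill 0.79 [335.5 176.1] [ 724.6 -131. ]
soy_bottle 0.97 [448.1 205.5] [ 634.8 -482.4]
sugar_jar 0.82 [133.  300.4] [330.6 482.5]
{'t': 1.0, 'q': array([ 1.1,  0.2,  1.6,  0. ,  1.4, -0.2]), 'qvel': array([ 0., -0., -0.,  0., -0.,  0.]), 'effort': array([  0. , -44.5, -35.2,  -0. ,   0. ,  -0. ]), 'eef_pos': array([146.6, 556. , 250. ]), 'eef_rot': array([[-1. ,  0.3,  0. ],
       [ 0.3,  1. ,  0. ],
       [ 0. ,  0. , -1. ]]), 'ft_force': array([ 0.5, -1.4, -1. ]), 'wrist_torque': array([ 0.,  0., -0.]), 'finger_force': 0.0, 'gripper_width': 85.4098593247601}
```

View pics/top0.png

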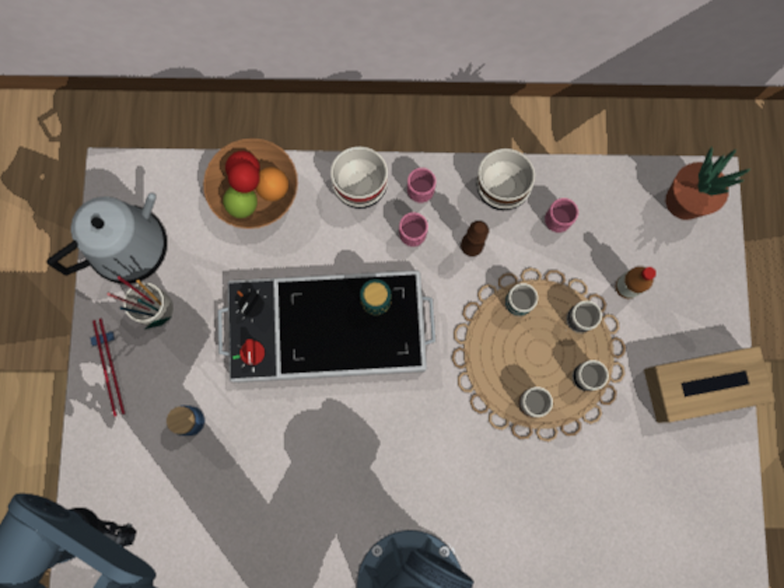

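View pics/scene0.png

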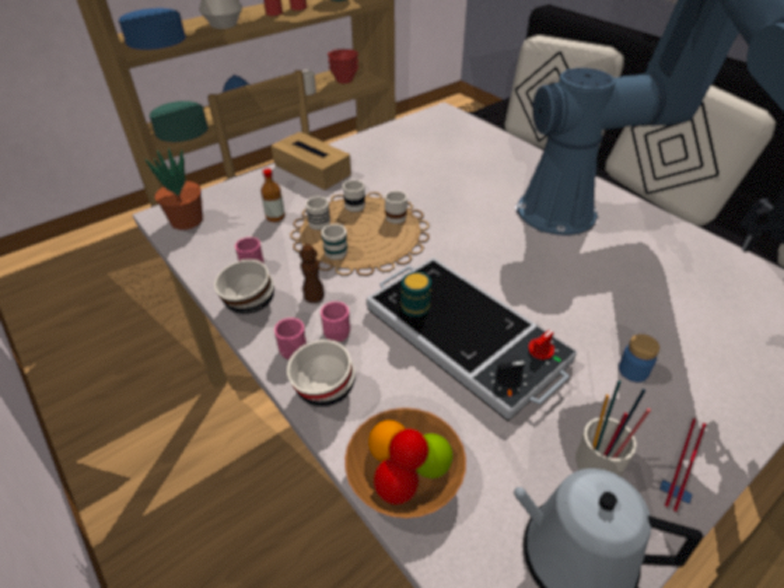

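The top view shows four real cups upright on the mat, at about (373,213), (418,226), (423,268) and (383,287) in raw pixels. The tin stands on the glass at (269,212), and three pink look-alikes are behind. The scene view shows the cups as stripes, broad black, brown or apples, and teal. I'll look from close by next.

```bash
python3 -m pendant '[1,1,-1,0.5,0,0,0, 1,1,-1,0.5,0,0,0, 1,1,-1,0.5,0,0,0, 1,1,-1,0.5,0,0,0]'; python3 -m pendant '[1,1,-1,0.5,0,0,0, 1,1,-1,0.5,0,0,0, 1,1,-1,0.5,0,0,0, 1,1,-1,0.5,0,0,0]'; python3 -m pendant '[1,1,-1,0.5,0,0,0.08, 1,1,-1,0.5,0,0,0.08, 1,1,-1,0.5,0,0,0.08, 1,1,-1,0.5,0,0,0.08, 1,1,-1,0.5,0,0,0.08, 1,1,-1,0.5,0,0,0.08]'
python3 - <<'E'
from h import *
np.set_printoptions(precision=2,suppress=True)
s=manip.read_state();print(s['eef_rot'])
ci=manip.camera_info('wrist');R=np.array(ci['R']);print(-R.T@np.array(ci['t'])-s['eef_pos'],R,ci['K'])
save('wrist','w1.png',None,1.4)
H={'glass':45,'heat_grip':76,'heat_mark':45,'timer_grip':76,'timer_mark':45,'tea_tin':45,'warmer':0}
for n,z in H.items():
    for r in manip.spot_point(n,'wrist')[:3]:
        print(n,round(r['score'],2),np.array(r['pixel']),ray('wrist',r['pixel'],z,ci)[:2])
E
```

```text
t: 1.33
eef_pos: [248.7, 454.3, 301.6]
eef_rot: [[-0.967, 0.256, 0.002], [0.256, 0.967, 0.001], [-0.002, 0.001, -1.0]]
ft_force: [0.4, 0.2, -0.2]
gripper_width: 85.3
finger_force: 0.0
t: 1.67
eef_pos: [349.0, 353.8, 351.8]
eef_rot: [[-0.966, 0.257, 0.003], [0.257, 0.966, 0.0], [-0.003, 0.001, -1.0]]
ft_force: [0.3, 0.2, -0.0]
gripper_width: 85.2
finger_force: 0.0
t: 2.17
eef_pos: [447.7, 254.9, 400.4]
eef_rot: [[-1.0, 0.01, 0.001], [0.01, 1.0, 0.0], [-0.001, 0.0, -1.0]]
ft_force: [-0.5, 0.3, -0.7]
gripper_width: 85.6
finger_force: 0.0
[[-1.    0.01  0.  ]
 [ 0.01  1.    0.  ]
 [-0.    0.   -1.  ]]
[-76.92   1.81 124.2 ] [[ 0.01  1.    0.  ]
 [ 0.95 -0.01  0.3 ]
 [ 0.3  -0.   -0.95]] [[370.41   0.   274.97]
 [  0.   370.41 208.53]
 [  0.     0.     1.  ]]
glass 0.56 [189.1 223.5] [541.82 137.37]
heat_grip 0.65 [344.4 258.1] [581.61 346.99]
heat_grip 0.26 [ 42.2 322.8] [676.56 -73.05]
heat_mark 0.72 [357.4 261.2] [601.2  371.93]
timer_grip 0.93 [342.2 180. ] [475.58 339.41]
timer_grip 0.17 [225.2 205.1] [506.54 192.74]
timer_mark 0.55 [364.2 165.9] [464.21 373.11]
tea_tin 0.82 [148.9 261.4] [598.32  75.72]
tea_tin 0.38 [188.9 220.7] [537.74 137.43]
warmer 0.62 [228.1 209.1] [535.8  185.89]
```

View pics/w1.png

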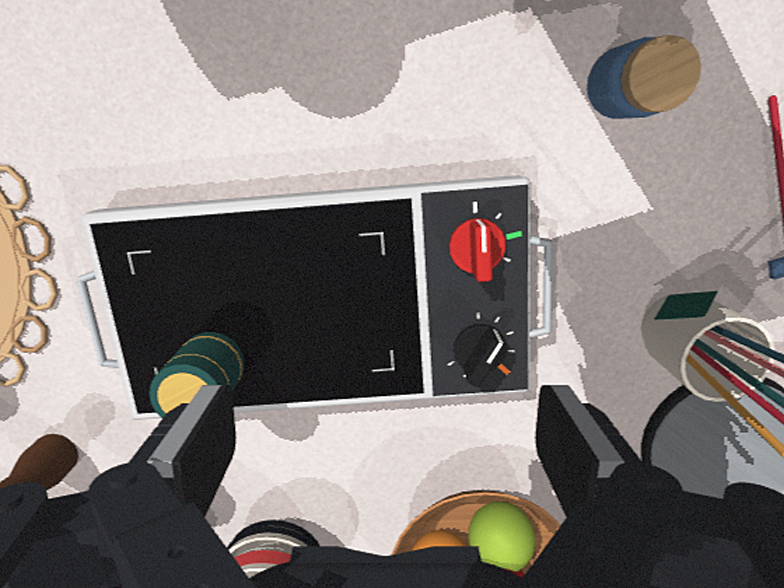

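The wrist view shows the tray with its glass corners at viewed pixels (90,224), (412,198) and (424,396). The red pointer is at off, up toward the robot. The black pointer points right and up at (500,345), with the orange mark at (505,370). I'll fit the tray pose and look at the console closer.

```bash
python3 - <<'E'
from h import *
np.set_printoptions(precision=1,suppress=True)
ci=manip.camera_info('wrist')
L=[(-100,-200),(-100,100),(100,100)]
P=[ray('wrist',np.array(p)/1.4,45,ci)[:2] for p in [(90,224),(412,198),(424,396)]]
L=np.array(L,float);P=np.array(P);print(P)
# rigid fit
a=L-L.mean(0);b=P-P.mean(0)
th=np.arctan2((a[:,0]*b[:,1]-a[:,1]*b[:,0]).sum(),(a*b).sum());c,s=np.cos(th),np.sin(th);R=np.array([[c,-s],[s,c]])
t=P.mean(0)-R@L.mean(0);print('yaw',th,'origin',t,'res',P-(L@R.T+t))
print('glass',R@[0,-50]+t,'heat~',R@[52,157]+t,'timer~',R@[-52,157]+t)
f=lambda p,z:ray('wrist',np.array(p)/1.4,z,ci)[:2]
print('disc centre heat',f((479,356),53),'timer disc',f((475,246),53),'tin top',f((183,394),121),'marks',f((505,370),45),f((515,236),45),f((475,206),45))
print('timer bar ends', f((484,222),80),f((486,280),80))
for n in 'abcde':
  pass
manip.get_image('top')
for r in manip.silhouettes('cup_a','top')[:9]:
    m=r['mask'];print(np.array(r['pixel']),round(r['score'],2),m.sum())
E
python3 -m pendant '[1,0.8,0.9,-0.8,0,0,0, 1,0.8,0.9,-0.8,0,0,0, 1,0.8,0.9,-0.8,0,0,0, 1,0.8,0.9,-0.8,0,0,0, 1,0.8,0.9,-0.8,0,0,0]'
python3 - <<'E'
from h import *
s=manip.read_state();ci=manip.camera_info('wrist')
import pickle;pickle.dump(ci,open('ci2.pkl','wb'))
save('wrist','w2.png',None,1.4)
H={'heat_grip':76,'heat_mark':45,'timer_grip':76,'timer_mark':45}
for n,z in H.items():
    for r in manip.spot_point(n,'wrist')[:2]:
        print(n,round(r['score'],2),np.array(r['pixel']),ray('wrist',r['pixel'],z,ci)[:2])
E
```

```text
[[451.4 -16.2]
 [429.  282.9]
 [631.9 297.4]]
yaw 0.06967032027123138 origin [537.4 190.4] res [[-0.1 -0.1]
 [-1.6 -0.2]
 [ 1.7  0.3]]
glass [540.9 140.5] heat~ [578.3 350.6] timer~ [474.6 343.4]
disc centre heat [583.5 350.4] timer disc [472.4 341.3] tin top [587.1  82. ] marks [602.8 379.2] [464.8 379.7] [436.6 341. ]
timer bar ends [445.5 343.3] [497.5 347.8]
[424.2 266. ] 0.85 435
[417.3 225.9] 0.8 419
[372.8 212.2] 0.76 390
[294.6 163.9] 0.74 379
[300.2 132.7] 0.59 414
[380.1 285.1] 0.58 416
[402.6 156.6] 0.57 432
t: 3.08
eef_pos: [526.3, 347.5, 314.8]
eef_rot: [[-1.0, 0.005, -0.007], [0.005, 1.0, -0.002], [0.007, -0.002, -1.0]]
ft_force: [-1.0, -1.0, -0.1]
gripper_width: 85.7
finger_force: 0.0
heat_grip 0.56 [276.2 225.8] [580.49131539 349.16828667]
heat_mark 0.97 [297.5 236.3] [604.41000899 373.39090004]
timer_grip 0.65 [265.3 121.7] [474.65901401 339.19395141]
timer_mark 0.56 [301.6 109.4] [464.57771495 375.86962912]
```

View pics/w2.png

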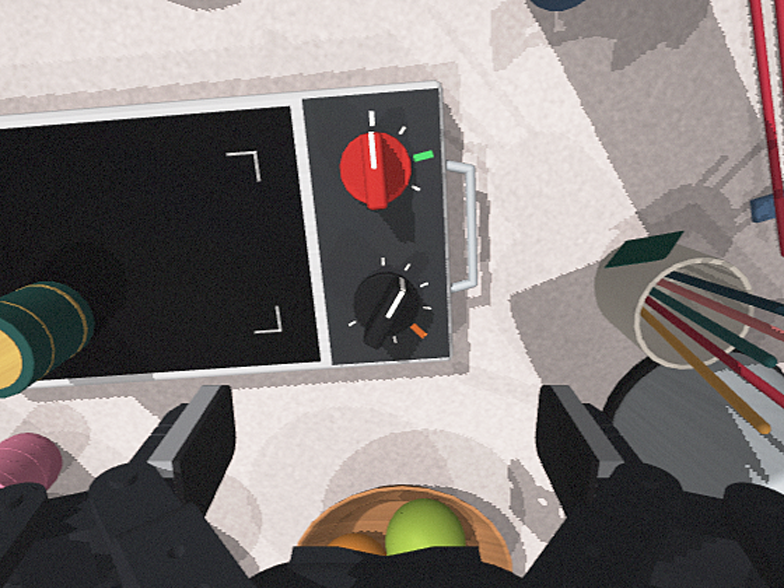

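The closer view shows the heat dial disc at about (385,306), with its pointer from (389,318) to (404,290) and the orange mark at (418,330). The timer disc is at (375,168), with green at (424,155).

```bash
python3 - <<'E'
from h import *
import pickle;ci=pickle.load(open('ci2.pkl','rb'))
np.set_printoptions(precision=1,suppress=True)
f=lambda p,z:ray('wrist',np.array(p)/1.4,z,ci)[:2]
L=np.array([(100,100),(-100,100)],float)
P=np.array([f((321,362),45),f((292,106),45)]);print(P, np.linalg.norm(P[0]-P[1]))
th=np.arctan2(*( (P[0]-P[1])[::-1]));print('yaw',th)
a,b=f((389,318),85),f((404,290),85);d=b-a;print('pointer',a,b,np.arctan2(d[1],d[0]))
h=f((386,306),50);print('heat disc',h);m=f((418,330),45);
t=f((375,168),50);print('timer',t,'dist',np.linalg.norm(h-t))
g=f((424,155),45);
for n,v in(('orange',m-h),('green',g-t)):print(n,np.linalg.norm(v),np.arctan2(v[1],v[0]))
print('long white',f((372,118),45), 'timer bar',f((373,133),85),f((376,208),85))
E
```

```text
[[631.8 294.5]
 [431.4 282. ]] 200.75422038508768
yaw 0.06224716010917791
pointer [578.7 350.8] [557.5 361.6] 2.6710819160924233
heat disc [581.3 348.7]
timer [474.7 341.1] dist 106.84557374838919
orange 34.2772282241774 0.8583293937124736
green 37.12869963465963 1.8106782954429104
long white [439.9 339.2] timer bar [450.2 340.8] [499.1 342.2]
```

```bash
python3 -m pendant '[0.5,0.53,0.02,-0.9,0,0,-0.15, 0.5,0.53,0.02,-0.9,0,0,-0.15, 0.5,0.53,0.02,-0.9,0,0,-0.15, 0.5,0.53,0.02,-0.9,0,0,-0.15, 0.5,0.53,0.02,-0.9,0,0,-0.15, 0.5,0.53,0.02,-0.9,0,0,-0.15]';python3 -m pendant '[0.5,0,0,-0.8,0,0,0,0.5,0,0,-0.8,0,0,0,0.5,0,0,-0.8,0,0,0,0.5,0,0,-0.8,0,0,0,0.5,0,0,-0.8,0,0,0]'
```

```text
t: 3.83
eef_pos: [580.0, 347.7, 231.8]
eef_rot: [[-0.889, 0.458, 0.002], [0.458, 0.889, 0.001], [-0.002, 0.002, -1.0]]
ft_force: [-0.6, 0.0, 0.1]
gripper_width: 42.8
finger_force: 0.0
t: 4.25
eef_pos: [580.9, 348.6, 153.4]
eef_rot: [[-0.889, 0.458, 0.004], [0.458, 0.889, 0.001], [-0.003, 0.003, -1.0]]
ft_force: [0.5, 0.7, 1.2]
gripper_width: 42.7
finger_force: 0.0
```

```bash
python3 -m pendant '[0.5,-0.015,0.005,-0.75,0,0,0,0.5,-0.015,0.005,-0.75,0,0,0,0.5,-0.015,0.005,-0.75,0,0,0,0.5,-0.015,0.005,-0.75,0,0,0,0,-0.015,0.005,-0.75,0,0,0,0,-0.015,0.005,-0.75,0,0,0,0,-0.015,0.005,-0.75,0,0,0,0,-0.015,0.005,-0.75,0,0,0,0,-0.015,0.005,-0.75,0,0,0,0,-0.015,0.005,-0.75,0,0,0]'; python3 -m pendant '[0,0,0,0,0,0,0,0,0,0,0,0,0,0,0,0,0,0,0,0,0,0,0,0,0,0,0,0]'
```

```text
t: 5.08
eef_pos: [578.8, 347.4, 78.1]
eef_rot: [[-0.888, 0.459, 0.001], [0.459, 0.888, -0.002], [-0.002, -0.001, -1.0]]
ft_force: [-4.9, -8.1, 10.1]
gripper_width: 13.0
finger_force: 59.9
t: 5.42
eef_pos: [578.8, 347.4, 78.1]
eef_rot: [[-0.888, 0.46, 0.001], [0.46, 0.888, -0.002], [-0.002, -0.001, -1.0]]
ft_force: [-4.6, -6.4, 9.9]
gripper_width: 13.1
finger_force: 59.8
```

```bash
python3 -m pendant '[0,-0.005,-0.012,0,0,0,-0.3,0,-0.005,-0.012,0,0,0,-0.3,0,-0.005,-0.012,0,0,0,-0.3,0,-0.005,-0.012,0,0,0,-0.3,0,-0.005,-0.012,0,0,0,-0.3,0,-0.005,-0.012,0,0,0,-0.3,0,-0.005,-0.012,0,0,0,-0.3,0,-0.005,-0.012,0,0,0,-0.3,0,-0.005,-0.012,0,0,0,-0.3]'; python3 -m pendant '[0,0,0,0,0,0,-0.292,0,0,0,0,0,0,-0.292,0,0,0,0,0,0,-0.292,0,0,0,0,0,0,-0.292,0,0,0,0,0,0,-0.292,0,0,0,0,0,0,-0.292,0,0,0,0,0,0,-0.292,0,0,0,0,0,0,-0.292,0,0,0,0,0,0,-0.292,0,0,0,0,0,0,-0.292]'
```

```text
t: 6.17
eef_pos: [578.9, 347.4, 78.2]
eef_rot: [[-0.147, 0.989, 0.003], [0.989, 0.147, 0.0], [-0.0, 0.003, -1.0]]
ft_force: [-1.8, -3.2, 6.3]
gripper_width: 12.9
finger_force: 59.4
t: 7.0
eef_pos: [579.0, 347.2, 78.2]
eef_rot: [[0.694, 0.72, 0.003], [0.72, -0.694, 0.0], [0.002, 0.002, -1.0]]
ft_force: [-0.5, -3.2, 6.8]
gripper_width: 12.9
finger_force: 59.3
```

```bash
python3 -m pendant '[0.5,0,0,0,0,0,0,0.5,0,0,0,0,0,0,0.5,0,0,0,0,0,0,0.5,0,0,0.9,0,0,0,0.5,0,0,0.9,0,0,0,0.5,0,0,0.9,0,0,0,0.5,0,0,0.9,0,0,0]'; python3 -m pendant '[1,-0.6,-1,1,0,0,0.38,1,-0.6,-1,1,0,0,0.38,1,-0.6,-1,1,0,0,0.38,1,-0.6,-1,1,0,0,0.38,1,-0.6,-1,1,0,0,0.38,1,-0.6,-1,1,0,0,0.38,1,-0.6,-1,1,0,0,0.38,1,-0.6,-1,1,0,0,0.38,1,-0.6,-1,1,0,0,0.38,1,-0.6,-1,1,0,0,0.38]';  python3 -m pendant '[1,0,-0.5,0.2,0,0,0.364,1,0,-0.5,0.2,0,0,0.364,1,0,-0.5,0.2,0,0,0.364,1,0,-0.5,0.2,0,0,0.364,1,0,-0.5,0.2,0,0,0.364,1,0,-0.5,0.2,0,0,0.364,1,0,-0.5,0.2,0,0,0.364,1,0,-0.5,0.2,0,0,0.364,1,0,-0.5,0.2,0,0,0.364,1,0,-0.5,0.2,0,0,0.364]'
python3 - <<'E'
from h import *
np.set_printoptions(precision=1,suppress=True)
ci=manip.camera_info('wrist');import pickle;pickle.dump(ci,open('ci3.pkl','wb'))
save('wrist','w3.png',None,1.4)
for r in manip.spot_point('tea_tin','wrist')[:2]: print(r['score'],r['pixel'],ray('wrist',r['pixel'],45,ci))
E
```

```text
t: 7.58
eef_pos: [580.3, 348.6, 170.5]
eef_rot: [[0.693, 0.72, 0.008], [0.72, -0.694, 0.003], [0.008, 0.004, -1.0]]
ft_force: [0.6, 0.2, -0.7]
gripper_width: 42.8
finger_force: 0.0
t: 8.42
eef_pos: [517.0, 247.2, 263.9]
eef_rot: [[-0.42, 0.907, -0.002], [0.907, 0.42, -0.0], [0.0, -0.002, -1.0]]
ft_force: [-0.0, 0.9, 0.7]
gripper_width: 85.6
finger_force: 0.0
t: 9.25
eef_pos: [517.1, 197.3, 283.8]
eef_rot: [[-1.0, -0.007, -0.002], [-0.007, 1.0, -0.0], [0.002, -0.0, -1.0]]
ft_force: [-1.0, -0.4, -0.5]
gripper_width: 85.6
finger_force: 0.0
0.86 [161.7, 242.1] [591.5  79.3  45. ]
```

View pics/w3.png

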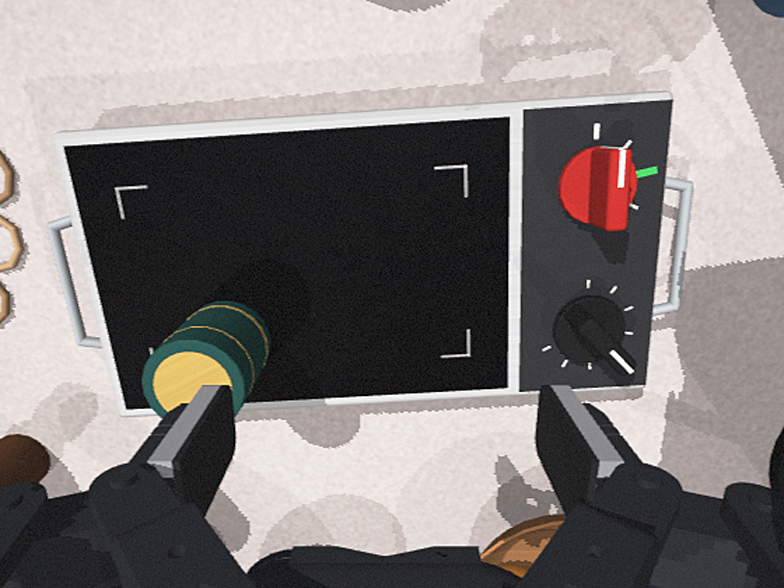

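The heat pointer now covers the orange mark at (622,363). The tin's top is at about (195,390). I'll refine the tin by projecting it.

```bash
python3 - <<'E'
from h import *
import pickle;ci=pickle.load(open('ci3.pkl','rb'))
np.set_printoptions(precision=1,suppress=True)
mask=manip.silhouettes('tea_tin','wrist')[0]['mask']
a=np.linspace(0,2*np.pi,60)
def outline(x,y):
    pts=[proj('wrist',(x+32*np.cos(t),y+32*np.sin(t),z),ci) for z in(45,121) for t in a]
    m=np.zeros((420,560),np.uint8);cv2.fillPoly(m,[cv2.convexHull(np.array(pts,np.float32)).astype(int)],1);return m>0
best=max(((lambda m:(m&mask)[:270].sum()/(m|mask)[:270].sum())(outline(x,y)),x,y) for x in range(575,605) for y in range(65,95))
print(best)
m,r=cv2.minEnclosingCircle(np.zeros((1,1,2),np.float32))
# cups & mat from top
ct=manip.camera_info('top');manip.get_image('top')
ms=manip.silhouettes('cup_a','top')
for s in ms:
    p=ray('top',s['pixel'],40,ct)
    if p[1]>-150 or p[0]>720: continue
    M=s['mask'];b=(0,)
    for x in np.arange(p[0]-25,p[0]+25,2):
        for y in np.arange(p[1]-25,p[1]+25,2):
            pts=[proj('top',(x+31*np.cos(t),y+31*np.sin(t),z),ct) for z in(5,75) for t in a[::4]]
            m=np.zeros((420,560),np.uint8);cv2.fillPoly(m,[np.round(cv2.convexHull(np.array(pts,np.float32))*16).astype(int)],1,shift=4);m=m>0
            b=max(b,((m&M).sum()/(m|M).sum(),x,y))
    print(s['score'],b)
print(ray('top',(386,250),5,ct))
E
```

```text
(np.float64(0.9692805173807599), 594, 80)
0.94 (np.float64(0.9278131634819533), np.float64(377.4447708895082), np.float64(-262.4113902182272))
0.93 (np.float64(0.7839506172839507), np.float64(562.3527428599111), np.float64(-367.626412285702))
0.72 (np.float64(0.8631790744466801), np.float64(436.6742824790535), np.float64(-377.78017577359634))
[ 492.2 -283.9    5. ]
```

```bash
python3 -m pendant '[1,0.76,-0.97,-0.6,0,0,0,1,0.76,-0.97,-0.6,0,0,0,1,0.76,-0.97,-0.6,0,0,0,1,0.76,-0.97,-0.6,0,0,0,1,0.76,-0.97,-0.6,0,0,0]'; python3 -m pendant '[1,0,-0.2,-0.3,0,0,0,1,0,-0.2,-0.3,0,0,0,1,0,-0.2,-0.3,0,0,0,1,0,-0.2,-0.3,0,0,0]'
python3 - <<'E'
from h import *
ci=manip.camera_info('wrist');manip.get_image('wrist')
for r in manip.spot_point('tea_tin','wrist')[:2]: print(r['score'],r['pixel'],ray('wrist',r['pixel'],45,ci))
E
```

```text
t: 9.92
eef_pos: [593.8, 97.6, 222.2]
eef_rot: [[-1.0, 0.005, -0.004], [0.005, 1.0, -0.0], [0.004, -0.0, -1.0]]
ft_force: [-1.8, 0.4, -0.8]
gripper_width: 85.2
finger_force: 0.0
t: 10.25
eef_pos: [593.6, 81.4, 196.1]
eef_rot: [[-1.0, -0.0, 0.001], [-0.0, 1.0, 0.0], [-0.001, 0.0, -1.0]]
ft_force: [-0.0, 0.4, -0.0]
gripper_width: 85.8
finger_force: 0.0
0.55 [270.5, 195.2] [592.4004922   79.25531923  45.        ]
```

```bash
python3 -m pendant '[1,0,-0.015,-1,0,0,0,1,0,-0.015,-1,0,0,0,1,0,-0.015,-1,0,0,0,1,0,-0.015,-1,0,0,0,1,0,-0.015,-1,0,0,0]'; python3 -m pendant '[1,0,0,-0.04,0,0,0,0,0,0,-0.04,0,0,0,0,0,0,-0.04,0,0,0,0,0,0,-0.04,0,0,0,0,0,0,-0.04,0,0,0,0,0,0,-0.04,0,0,0,0,0,0,-0.04,0,0,0]';python3 -m pendant '[0,0,0,0.3,0,0,0,0,0,0,0.3,0,0,0,0,0,0,0.9,0,0,0,0,0,0,0.9,0,0,0,0,0,0,0.9,0,0,0]'
```

```text
t: 10.77
eef_pos: [593.6, 79.6, 95.4]
eef_rot: [[-1.0, -0.001, -0.0], [-0.001, 1.0, 0.0], [0.0, 0.0, -1.0]]
ft_force: [0.2, 0.0, 0.1]
gripper_width: 85.3
finger_force: 0.0
t: 11.35
eef_pos: [595.2, 78.9, 93.4]
eef_rot: [[-1.0, 0.0, 0.004], [0.0, 1.0, -0.0], [-0.004, -0.0, -1.0]]
ft_force: [-0.2, 2.0, 6.4]
gripper_width: 62.9
finger_force: 66.3
t: 11.77
eef_pos: [596.6, 78.6, 186.1]
eef_rot: [[-1.0, 0.0, 0.009], [0.0, 1.0, -0.001], [-0.009, -0.001, -1.0]]
ft_force: [1.1, -0.0, -2.8]
gripper_width: 62.6
finger_force: 68.1
```

```bash
for i in 1; do python3 -m pendant '[0,-0.26,-0.95,0,0,0,0,0,-0.26,-0.95,0,0,0,0,0,-0.26,-0.95,0,0,0,0]'; python3 -m pendant '[0,-0.26,-0.95,0,0,0,0,0,-0.26,-0.95,0,0,0,0,0,-0.26,-0.95,0,0,0,0]';python3 -m pendant '[0,-0.26,-0.95,0,0,0,0,0,-0.26,-0.95,0,0,0,0,0,-0.26,-0.95,0,0,0,0]';python3 -m pendant '[0,-0.26,-0.78,0,0,0,0,0,-0.26,-0.78,0,0,0,0,0,-0.26,-0.78,0,0,0,0,0,-0.26,-0.78,0,0,0,0,0,-0.26,-0.78,0,0,0,0]';done
python3 - <<'E'
from h import *
save('top','top1.png',(330,180,470,310),5)
E
```

```text
t: 12.02
eef_pos: [565.5, -19.5, 179.1]
eef_rot: [[-1.0, 0.001, -0.003], [0.001, 1.0, -0.002], [0.003, -0.002, -1.0]]
ft_force: [0.5, 0.7, -3.2]
gripper_width: 63.1
finger_force: 68.7
t: 12.27
eef_pos: [539.5, -115.1, 179.1]
eef_rot: [[-1.0, 0.003, -0.003], [0.003, 1.0, -0.001], [0.003, -0.001, -1.0]]
ft_force: [0.7, -0.3, -2.7]
gripper_width: 62.7
finger_force: 68.8
t: 12.52
eef_pos: [513.5, -210.3, 179.3]
eef_rot: [[-1.0, 0.003, -0.002], [0.003, 1.0, -0.001], [0.002, -0.001, -1.0]]
ft_force: [0.2, -0.3, -2.9]
gripper_width: 63.1
finger_force: 68.8
t: 12.93
eef_pos: [488.8, -283.7, 179.3]
eef_rot: [[-1.0, 0.002, -0.002], [0.002, 1.0, 0.002], [0.002, 0.002, -1.0]]
ft_force: [1.1, 0.8, -2.8]
gripper_width: 62.8
finger_force: 69.0
```

View pics/top1.png

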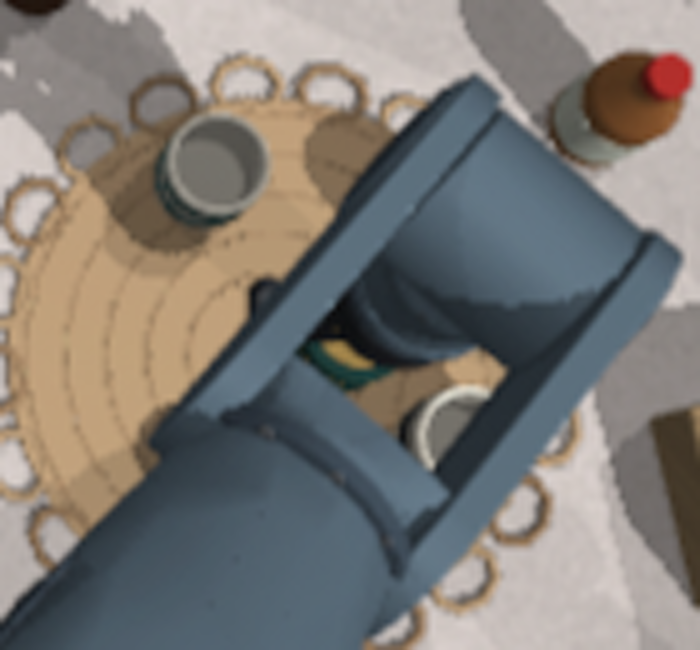

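The top crop shows the tin at (345,360) over the mat's inner ring, with the cups clear of it. I'll lower it and release.

```bash
python3 -m pendant '[0,0.03,0,-1,0,0,0,0,0.03,0,-1,0,0,0,0,0.03,0,-1,0,0,0,0,0.03,0,-1,0,0,0]';python3 -m pendant '[0,0,0,-0.15,0,0,0,0,0,0,-0.2,0,0,0,0,0,0,-0.24,0,0,0,0,0,0,-0.24,0,0,0]'; python3 -m pendant '[1,0,0,0,0,0,0,1,0,0,0,0,0,0,1,0,0,0,0,0,0,1,0,0,0,0,0,0,1,0,0,1,0,0,0,1,0,0,1,0,0,0,1,0,0,1,0,0,0,1,0,0,1,0,0,0]'; python3 -m pendant '[1,-0.8,0.3,1,0,0,0,1,-0.8,0.3,1,0,0,0,1,-0.8,0.3,1,0,0,0,1,-0.8,0.3,1,0,0,0]';python3 -m pendant '[1,0,0,1,0,0,0,1,0,0,1,0,0,0,1,0,0,1,0,0,0,1,0,0,1,0,0,0]'
python3 - <<'E'
from h import *
ci=manip.camera_info('wrist');import pickle;pickle.dump(ci,open('ci4.pkl','wb'))
save('wrist','w4.png',None,1.4)
for n,z in(('cup_a',5),('tea_tin',5),('mat',5)):
  for r in manip.spot_point(n,'wrist'): print(n,r['score'],r['pixel'],ray('wrist',r['pixel'],z,ci))
E
```

```text
t: 13.32
eef_pos: [489.8, -279.6, 75.3]
eef_rot: [[-1.0, -0.002, -0.008], [-0.002, 1.0, 0.007], [0.008, 0.007, -1.0]]
ft_force: [-0.8, 1.4, -4.6]
gripper_width: 62.8
finger_force: 68.9
t: 13.65
eef_pos: [492.9, -283.7, 57.3]
eef_rot: [[-1.0, -0.001, 0.0], [-0.001, 1.0, -0.0], [-0.0, -0.0, -1.0]]
ft_force: [-0.7, 1.0, -3.2]
gripper_width: 63.0
finger_force: 68.9
t: 14.32
eef_pos: [495.4, -286.7, 163.2]
eef_rot: [[-1.0, 0.0, 0.008], [0.0, 1.0, -0.007], [-0.008, -0.007, -1.0]]
ft_force: [0.4, 0.4, 0.0]
gripper_width: 85.8
finger_force: 0.0
t: 14.65
eef_pos: [411.6, -254.3, 261.4]
eef_rot: [[-1.0, 0.0, 0.003], [0.0, 1.0, -0.004], [-0.003, -0.004, -1.0]]
ft_force: [1.7, -0.6, 0.9]
gripper_width: 85.2
finger_force: 0.0
t: 14.98
eef_pos: [414.0, -255.6, 361.8]
eef_rot: [[-1.0, 0.0, 0.006], [0.0, 1.0, -0.006], [-0.006, -0.006, -1.0]]
ft_force: [-0.0, -0.4, 0.1]
gripper_width: 85.3
finger_force: 0.0
cup_a 0.95 [291.1, 276.8] [ 594.05233767 -233.35974771    5.        ]
cup_a 0.82 [181.1, 167.4] [ 433.54138559 -380.26853023    5.        ]
cup_a 0.8 [231.8, 381.3] [ 781.20957289 -326.0574441     5.        ]
cup_a 0.68 [276.0, 122.9] [ 376.25558057 -255.23426477    5.        ]
cup_a 0.64 [199.8, 255.7] [ 560.86961906 -363.59021562    5.        ]
tea_tin 0.79 [255.4, 210.0] [ 492.44700683 -283.33556701    5.        ]
tea_tin 0.44 [353.9, 351.0] [ 722.29366527 -134.33956344    5.        ]
```

View pics/w4.png

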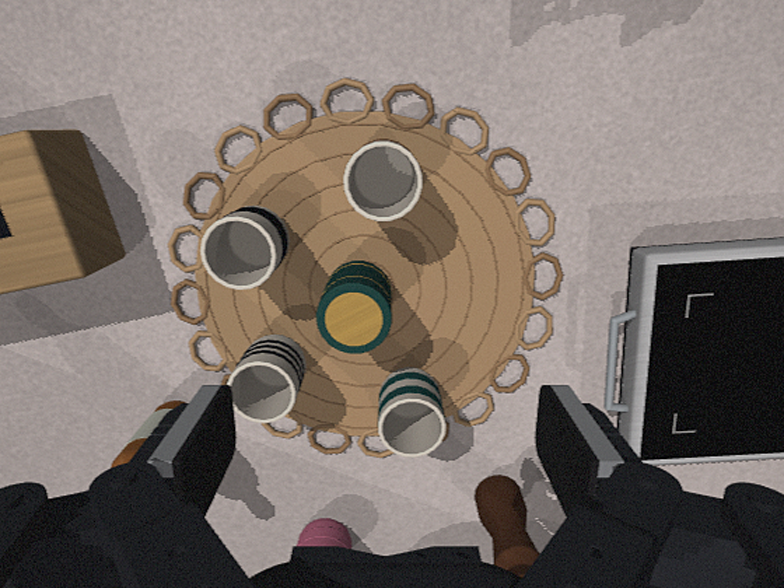

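The wrist view shows the tin standing on the mat at viewed (355,300), with the cups at (383,180), (243,250), (266,385) and (412,420). I'll take the nearest cup, the plain-looking one at (376,-257).

```bash
python3 -m pendant '[1,-0.37,-0.02,-1,0,0,0,1,-0.37,-0.02,-1,0,0,0,1,-0.37,-0.02,-1,0,0,0,1,-0.37,-0.02,-1,0,0,0]';python3 -m pendant '[1,0,0,-1,0,0,0,1,0,0,-1,0,0,0,1,0,0,-1,0,0,0,1,0,0,-1,0,0,0]'
python3 - <<'E'
from h import *
ci=manip.camera_info('wrist');manip.get_image('wrist')
for r in manip.spot_point('cup_a','wrist'): print(r['score'],r['pixel'],ray('wrist',r['pixel'],5,ci))
E
```

```text
t: 15.52
eef_pos: [371.6, -252.8, 249.6]
eef_rot: [[-1.0, 0.001, -0.009], [0.001, 1.0, 0.01], [0.009, 0.01, -1.0]]
ft_force: [-0.6, 0.4, -0.7]
gripper_width: 85.5
finger_force: 0.0
t: 15.85
eef_pos: [373.8, -253.8, 153.0]
eef_rot: [[-1.0, 0.0, -0.006], [0.0, 1.0, 0.007], [0.006, 0.007, -1.0]]
ft_force: [0.4, 0.6, -0.2]
gripper_width: 85.3
finger_force: 0.0
0.97 [121.1, 271.7] [ 434.65597006 -376.28294278    5.        ]
0.69 [266.6, 201.8] [ 376.08873851 -258.00002538    5.        ]
0.6 [147.8, 398.3] [ 562.0611252  -367.62416707    5.        ]
```

```bash
python3 -m pendant '[1,0,0,-1,0,0,0,1,0,0,-1,0,0,0,1,0,0,-1,0,0,0,1,0,0,-1,0,0,0,1,0,0,-1,0,0,0,1,0,0,-1,0,0,0]'; python3 -m pendant '[0,0,0,0,0,0,0,0,0,0,0,0,0,0,0,0,0,0,0,0,0,0,0,0,0,0,0,0,0,0,0,0,0,0,0,0,0,0,0,0,0,0]'; python3 -m pendant '[0,0,0,0.3,0,0,0,0,0,0,1,0,0,0,0,0,0,1,0,0,0,0,0,0,1,0,0,0,0,0,0,1,0,0,0]'; python3 -m pendant '[0,0.4,0.97,0.4,0,0,0,0,0.4,0.97,0.4,0,0,0,0,0.4,0.97,0.4,0,0,0,0,0.4,0.97,0.4,0,0,0]'
```

```text
t: 16.45
eef_pos: [377.4, -258.1, 59.6]
eef_rot: [[-1.0, 0.0, 0.003], [0.0, 1.0, -0.004], [-0.003, -0.004, -1.0]]
ft_force: [-1.2, -0.1, 0.4]
gripper_width: 85.2
finger_force: 0.0
t: 16.95
eef_pos: [377.0, -257.7, 59.5]
eef_rot: [[-1.0, 0.0, 0.003], [0.0, 1.0, -0.003], [-0.003, -0.003, -1.0]]
ft_force: [-0.9, 0.6, 10.5]
gripper_width: 60.1
finger_force: 62.0
t: 17.37
eef_pos: [376.6, -257.3, 159.3]
eef_rot: [[-1.0, 0.0, 0.004], [0.0, 1.0, -0.004], [-0.004, -0.004, -1.0]]
ft_force: [0.0, 1.1, -2.6]
gripper_width: 60.3
finger_force: 66.3
t: 17.7
eef_pos: [416.6, -155.3, 197.2]
eef_rot: [[-1.0, -0.003, 0.001], [-0.003, 1.0, 0.002], [-0.001, 0.002, -1.0]]
ft_force: [0.6, 0.7, -1.3]
gripper_width: 60.2
finger_force: 66.7
```

```bash
python3 -m pendant '[0,0.2,0.95,0,0,0,0,0,0.2,0.95,0,0,0,0,0,0.2,0.95,0,0,0,0]';python3 -m pendant '[0,0.2,0.95,0,0,0,0,0,0.2,0.95,0,0,0,0,0,0.2,0.95,0,0,0,0]';python3 -m pendant '[0,0.2,0.95,0,0,0,0,0,0.2,0.95,0,0,0,0,0,0.2,0.95,0,0,0,0]';python3 -m pendant '[0,0.16,0.75,-0.6,0,0,0,0,0.16,0.75,-0.6,0,0,0,0,0.16,0.75,-0.6,0,0,0,0,0.16,0.75,-0.6,0,0,0,0,0.16,0.75,-0.6,0,0,0,0,0.16,0.75,-0.6,0,0,0]'
```

```text
t: 17.95
eef_pos: [434.4, -60.2, 194.9]
eef_rot: [[-1.0, -0.001, -0.003], [-0.001, 1.0, 0.003], [0.003, 0.003, -1.0]]
ft_force: [-0.8, 0.2, -2.7]
gripper_width: 60.1
finger_force: 67.0
t: 18.2
eef_pos: [454.5, 34.9, 195.1]
eef_rot: [[-1.0, -0.002, -0.003], [-0.002, 1.0, 0.002], [0.003, 0.002, -1.0]]
ft_force: [-0.5, 0.7, -1.2]
gripper_width: 60.3
finger_force: 67.2
t: 18.45
eef_pos: [474.8, 129.7, 195.1]
eef_rot: [[-1.0, -0.002, -0.003], [-0.002, 1.0, 0.002], [0.003, 0.002, -1.0]]
ft_force: [0.4, -0.1, -2.1]
gripper_width: 59.9
finger_force: 67.4
t: 18.95
eef_pos: [491.2, 200.0, 136.4]
eef_rot: [[-1.0, 0.0, -0.001], [0.0, 1.0, -0.001], [0.001, -0.001, -1.0]]
ft_force: [-0.5, 0.0, -2.0]
gripper_width: 60.0
finger_force: 67.4
```

```bash
python3 -m pendant '[0,0,0,-0.2,0,0,0,0,0,0,-0.32,0,0,0,0,0,0,-0.36,0,0,0,0,0,0,-0.36,0,0,0,0,0,0,-0.36,0,0,0]'; python3 -m pendant '[1,0,0,0,0,0,0,1,0,0,0,0,0,0,1,0,0,0,0,0,0,1,0,0,0,0,0,0,1,0,0,1,0,0,0,1,0,0,1,0,0,0,1,0,0,1,0,0,0,1,0,0,1,0,0,0]'; python3 -m pendant '[1,-0.1,-0.97,0,0,0,0,1,-0.1,-0.97,0,0,0,0,1,-0.1,-0.97,0,0,0,0]'; python3 -m pendant '[1,-0.1,-0.97,0,0,0,0,1,-0.1,-0.97,0,0,0,0,1,-0.1,-0.97,0,0,0,0]'; python3 -m pendant '[1,-0.1,-0.97,0,0,0,0,1,-0.1,-0.97,0,0,0,0,1,-0.1,-0.97,0,0,0,0]'; python3 -m pendant '[1,-0.1,-0.97,0,0,0,0,1,-0.1,-0.97,0,0,0,0,1,-0.1,-0.97,0,0,0,0]'; python3 -m pendant '[1,-0.1,-0.97,0,0,0,0,1,-0.1,-0.97,0,0,0,0,1,-0.1,-0.97,0,0,0,0]'; python3 -m pendant '[1,-0.06,-0.93,-0.3,0,0,0,1,-0.06,-0.93,-0.3,0,0,0,1,-0.06,-0.93,-0.3,0,0,0,1,-0.06,-0.93,-0.3,0,0,0,1,-0.06,-0.93,-0.3,0,0,0,1,-0.06,-0.93,-0.3,0,0,0]'
cat > look.py <<'E'
from h import *
np.set_printoptions(precision=1,suppress=True)
print(manip.read_state()['eef_pos']);ci=manip.camera_info('wrist');manip.get_image('wrist')
for n in('cup_a','tea_tin'):
  for r in manip.spot_point(n,'wrist'): print(n,round(r['score'],2),ray('wrist',r['pixel'],5,ci)[:2],ray('wrist',r['pixel'],45,ci)[:2])
E
python3 look.py
```

```text
t: 19.37
eef_pos: [491.8, 200.2, 101.3]
eef_rot: [[-1.0, 0.001, 0.0], [0.001, 1.0, -0.0], [-0.0, -0.0, -1.0]]
ft_force: [0.7, -0.7, -1.2]
gripper_width: 60.2
finger_force: 67.4
t: 20.03
eef_pos: [494.9, 201.5, 206.8]
eef_rot: [[-1.0, -0.0, 0.01], [-0.0, 1.0, 0.002], [-0.01, 0.002, -1.0]]
ft_force: [0.4, 0.3, 1.1]
gripper_width: 85.1
finger_force: 0.0
t: 20.28
eef_pos: [480.5, 100.8, 200.1]
eef_rot: [[-1.0, 0.0, -0.001], [0.0, 1.0, -0.002], [0.001, -0.002, -1.0]]
ft_force: [0.4, -0.3, 0.2]
gripper_width: 85.5
finger_force: 0.0
t: 20.53
eef_pos: [470.6, 3.2, 200.2]
eef_rot: [[-1.0, 0.002, -0.001], [0.002, 1.0, -0.001], [0.001, -0.001, -1.0]]
ft_force: [0.2, -0.5, 0.5]
gripper_width: 85.4
finger_force: 0.0
t: 20.78
eef_pos: [460.7, -94.1, 200.4]
eef_rot: [[-1.0, 0.002, -0.001], [0.002, 1.0, -0.002], [0.001, -0.002, -1.0]]
ft_force: [0.5, 0.0, 0.2]
gripper_width: 85.4
finger_force: 0.0
t: 21.03
eef_pos: [450.8, -191.4, 200.5]
eef_rot: [[-1.0, 0.003, -0.0], [0.003, 1.0, -0.002], [0.0, -0.002, -1.0]]
ft_force: [0.3, -0.2, 0.4]
gripper_width: 85.3
finger_force: 0.0
t: 21.28
eef_pos: [440.6, -288.6, 200.4]
eef_rot: [[-1.0, 0.003, -0.0], [0.003, 1.0, -0.002], [0.0, -0.002, -1.0]]
ft_force: [1.1, 0.0, 0.1]
gripper_width: 85.7
finger_force: 0.0
t: 21.78
eef_pos: [435.7, -375.7, 170.6]
eef_rot: [[-1.0, -0.0, -0.001], [-0.0, 1.0, 0.001], [0.001, 0.001, -1.0]]
ft_force: [-0.0, -0.3, 0.3]
gripper_width: 85.3
finger_force: 0.0
[ 435.7 -375.7  170.6]
cup_a 0.95 [ 435.8 -376.7] [ 425.2 -376.5]
cup_a 0.63 [ 560.  -367.4] [ 532.2 -368.4]
tea_tin 0.72 [ 493.9 -283.5] [ 475.2 -296.1]
```

```bash
python3 -m pendant '[1,0,-0.01,-1,0,0,0,1,0,-0.01,-1,0,0,0,1,0,-0.01,-1,0,0,0,1,0,-0.01,-1,0,0,0,1,0,-0.01,-1,0,0,0]'; python3 -m pendant '[1,0,0,-0.1,0,0,0,1,0,0,-0.1,0,0,0,0,0,0,-0.1,0,0,0,0,0,0,-0.1,0,0,0,0,0,0,-0.1,0,0,0,0,0,0,-0.1,0,0,0,0,0,0,-0.1,0,0,0,0,0,0,-0.1,0,0,0]'; python3 -m pendant '[0,0,0,0.3,0,0,0,0,0,0,1,0,0,0,0,0,0,1,0,0,0,0,0,0,1,0,0,0,0,0,0,1,0,0,0]'; for i in 1; do python3 -m pendant '[0,0.25,0.97,0.4,0,0,0,0,0.25,0.97,0.4,0,0,0,0,0.25,0.97,0.4,0,0,0]'; python3 -m pendant '[0,0.25,0.97,0,0,0,0,0,0.25,0.97,0,0,0,0,0,0.25,0.97,0,0,0,0]'; python3 -m pendant '[0,0.25,0.97,0,0,0,0,0,0.25,0.97,0,0,0,0,0,0.25,0.97,0,0,0,0]'; python3 -m pendant '[0,0.25,0.97,0,0,0,0,0,0.25,0.97,0,0,0,0,0,0.25,0.97,0,0,0,0]'; python3 -m pendant '[0,0.25,0.97,0,0,0,0,0,0.25,0.97,0,0,0,0,0,0.25,0.97,0,0,0,0]'; python3 -m pendant '[0,0.25,0.97,-0.6,0,0,0,0,0.25,0.97,-0.6,0,0,0,0,0.25,0.97,-0.6,0,0,0,0,0.25,0.97,-0.6,0,0,0,0,0.25,0.97,-0.6,0,0,0,0,0.25,0.97,-0.6,0,0,0]'; done
```

```text
t: 22.35
eef_pos: [435.7, -377.1, 70.8]
eef_rot: [[-1.0, -0.001, -0.001], [-0.001, 1.0, 0.001], [0.001, 0.001, -1.0]]
ft_force: [0.1, -0.8, 0.5]
gripper_width: 85.4
finger_force: 0.0
t: 23.02
eef_pos: [436.2, -378.7, 62.7]
eef_rot: [[-1.0, 0.0, 0.001], [0.0, 1.0, -0.001], [-0.001, -0.001, -1.0]]
ft_force: [-1.0, 3.0, 6.2]
gripper_width: 59.8
finger_force: 64.3
t: 23.43
eef_pos: [436.5, -379.4, 163.6]
eef_rot: [[-1.0, 0.0, 0.003], [0.0, 1.0, -0.004], [-0.003, -0.004, -1.0]]
ft_force: [0.2, 0.5, -3.4]
gripper_width: 59.3
finger_force: 66.6
t: 23.68
eef_pos: [460.1, -277.8, 199.8]
eef_rot: [[-1.0, 0.0, -0.002], [0.0, 1.0, 0.004], [0.002, 0.004, -1.0]]
ft_force: [1.0, -0.1, -2.5]
gripper_width: 59.4
finger_force: 66.9
t: 23.93
eef_pos: [484.8, -179.1, 198.9]
eef_rot: [[-1.0, -0.002, -0.003], [-0.002, 1.0, 0.004], [0.003, 0.004, -1.0]]
ft_force: [0.3, -0.1, -2.9]
gripper_width: 59.6
finger_force: 67.0
t: 24.18
eef_pos: [509.6, -82.4, 198.9]
eef_rot: [[-1.0, -0.002, -0.003], [-0.002, 1.0, 0.003], [0.003, 0.003, -1.0]]
ft_force: [-0.2, -0.1, -1.9]
gripper_width: 59.2
finger_force: 67.0
t: 24.43
eef_pos: [534.6, 14.3, 198.9]
eef_rot: [[-1.0, -0.002, -0.003], [-0.002, 1.0, 0.003], [0.003, 0.003, -1.0]]
ft_force: [0.5, -0.6, -2.8]
gripper_width: 59.3
finger_force: 67.1
t: 24.68
eef_pos: [559.7, 111.2, 198.9]
eef_rot: [[-1.0, -0.002, -0.003], [-0.002, 1.0, 0.002], [0.003, 0.002, -1.0]]
ft_force: [0.5, -0.9, -2.2]
gripper_width: 59.1
finger_force: 67.0
t: 25.18
eef_pos: [584.5, 203.4, 139.4]
eef_rot: [[-1.0, -0.0, -0.003], [-0.0, 1.0, -0.001], [0.003, -0.001, -1.0]]
ft_force: [-0.1, -0.1, -2.0]
gripper_width: 59.6
finger_force: 67.1
```

```bash
python3 -m pendant '[0,0,0,-0.2,0,0,0,0,0,0,-0.32,0,0,0,0,0,0,-0.36,0,0,0,0,0,0,-0.36,0,0,0,0,0,0,-0.36,0,0,0]'; python3 -m pendant '[1,0,0,0,0,0,0,1,0,0,0,0,0,0,1,0,0,0,0,0,0,1,0,0,0,0,0,0,1,0,0,1,0,0,0,1,0,0,1,0,0,0,1,0,0,1,0,0,0,1,0,0,1,0,0,0]'; for i in 1; do python3 -m pendant '[1,-0.05,-0.96,0,0,0,0,1,-0.05,-0.96,0,0,0,0,1,-0.05,-0.96,0,0,0,0]'; python3 -m pendant '[1,-0.05,-0.96,0,0,0,0,1,-0.05,-0.96,0,0,0,0,1,-0.05,-0.96,0,0,0,0]'; python3 -m pendant '[1,-0.05,-0.96,0,0,0,0,1,-0.05,-0.96,0,0,0,0,1,-0.05,-0.96,0,0,0,0]'; python3 -m pendant '[1,-0.05,-0.96,0,0,0,0,1,-0.05,-0.96,0,0,0,0,1,-0.05,-0.96,0,0,0,0]'; python3 -m pendant '[1,-0.05,-0.96,0,0,0,0,1,-0.05,-0.96,0,0,0,0,1,-0.05,-0.96,0,0,0,0]'; python3 -m pendant '[1,0.01,-0.9,-0.3,0,0,0,1,0.01,-0.9,-0.3,0,0,0,1,0.01,-0.9,-0.3,0,0,0,1,0.01,-0.9,-0.3,0,0,0,1,0.01,-0.9,-0.3,0,0,0,1,0.01,-0.9,-0.3,0,0,0]';done | grep -A1 t:
python3 look.py
```

```text
t: 25.6
eef_pos: [585.7, 203.2, 105.3]
eef_rot: [[-1.0, 0.001, 0.0], [0.001, 1.0, -0.0], [-0.0, -0.0, -1.0]]
ft_force: [0.3, -0.7, -2.5]
gripper_width: 59.6
finger_force: 67.1
t: 26.27
eef_pos: [589.0, 204.5, 211.9]
eef_rot: [[-1.0, -0.0, 0.011], [-0.0, 1.0, 0.002], [-0.011, 0.002, -1.0]]
ft_force: [0.2, -0.3, 0.6]
gripper_width: 85.3
finger_force: 0.0
t: 26.52
eef_pos: [580.0, 104.0, 204.4]
eef_rot: [[-1.0, 0.002, -0.001], [0.002, 1.0, -0.002], [0.001, -0.002, -1.0]]
ft_force: [0.5, 1.0, -0.8]
--
t: 26.77
eef_pos: [575.1, 7.4, 204.4]
eef_rot: [[-1.0, 0.003, -0.001], [0.003, 1.0, -0.002], [0.001, -0.002, -1.0]]
ft_force: [0.3, -0.2, 0.1]
--
t: 27.02
eef_pos: [570.2, -88.6, 204.6]
eef_rot: [[-1.0, 0.003, -0.0], [0.003, 1.0, -0.002], [0.0, -0.002, -1.0]]
ft_force: [0.4, 0.1, -0.4]
--
t: 27.27
eef_pos: [565.2, -184.6, 204.7]
eef_rot: [[-1.0, 0.003, -0.0], [0.003, 1.0, -0.002], [0.0, -0.002, -1.0]]
ft_force: [-0.4, -0.5, -0.0]
--
t: 27.52
eef_pos: [560.1, -280.6, 204.7]
eef_rot: [[-1.0, 0.004, 0.0], [0.004, 1.0, -0.002], [-0.0, -0.002, -1.0]]
ft_force: [-0.2, -0.4, -0.4]
--
t: 28.02
eef_pos: [562.1, -364.4, 175.0]
eef_rot: [[-1.0, -0.001, -0.0], [-0.001, 1.0, 0.001], [0.0, 0.001, -1.0]]
ft_force: [-0.3, -0.8, 0.1]
[ 562.1 -364.4  175. ]
cup_a 0.93 [ 597.  -234.6] [ 581.8 -252.2]
cup_a 0.82 [ 560.1 -366.9] [ 549.9 -366.5]
cup_a 0.41 [ 726.1 -138.4] [ 693.4 -169. ]
tea_tin 0.75 [ 490.  -280.9] [ 489.4 -292.2]
```

```bash
for i in 1; do python3 -m pendant '[1,-0.015,-0.02,-1,0,0,0,1,-0.015,-0.02,-1,0,0,0,1,-0.015,-0.02,-1,0,0,0,1,-0.015,-0.02,-1,0,0,0,1,-0.015,-0.02,-1,0,0,0]'; python3 -m pendant '[1,0,0,-0.14,0,0,0,1,0,0,-0.14,0,0,0,0,0,0,-0.14,0,0,0,0,0,0,-0.14,0,0,0,0,0,0,-0.14,0,0,0,0,0,0,-0.14,0,0,0,0,0,0,-0.14,0,0,0,0,0,0,-0.14,0,0,0]'; python3 -m pendant '[0,0,0,0.3,0,0,0,0,0,0,1,0,0,0,0,0,0,1,0,0,0,0,0,0,1,0,0,0,0,0,0,1,0,0,0]';  python3 -m pendant '[0,-0.12,0.87,0.4,0,0,0,0,-0.12,0.87,0.4,0,0,0,0,-0.12,0.87,0.4,0,0,0]'; python3 -m pendant '[0,-0.12,0.87,0,0,0,0,0,-0.12,0.87,0,0,0,0,0,-0.12,0.87,0,0,0,0]'; python3 -m pendant '[0,-0.12,0.87,0,0,0,0,0,-0.12,0.87,0,0,0,0,0,-0.12,0.87,0,0,0,0]'; python3 -m pendant '[0,-0.12,0.87,0,0,0,0,0,-0.12,0.87,0,0,0,0,0,-0.12,0.87,0,0,0,0]'; python3 -m pendant '[0,-0.12,0.87,-0.6,0,0,0,0,-0.12,0.87,-0.6,0,0,0,0,-0.12,0.87,-0.6,0,0,0,0,-0.12,0.87,-0.6,0,0,0,0,-0.12,0.87,-0.6,0,0,0,0,-0.12,0.87,-0.6,0,0,0]'; done | grep -v rot
```

```text
t: 28.58
eef_pos: [560.1, -367.0, 74.7]
ft_force: [-0.4, -0.1, 1.0]
gripper_width: 85.5
finger_force: 0.0
t: 29.25
eef_pos: [561.1, -368.8, 62.8]
ft_force: [0.0, 0.8, 6.3]
gripper_width: 61.2
finger_force: 65.7
t: 29.67
eef_pos: [561.1, -369.3, 163.7]
ft_force: [-0.1, -0.2, -2.7]
gripper_width: 61.0
finger_force: 66.2
t: 29.92
eef_pos: [547.0, -276.6, 200.0]
ft_force: [0.2, 0.3, -0.9]
gripper_width: 60.7
finger_force: 66.5
t: 30.17
eef_pos: [533.7, -187.4, 198.3]
ft_force: [0.9, 0.3, -2.5]
gripper_width: 60.3
finger_force: 66.7
t: 30.42
eef_pos: [521.5, -101.1, 198.5]
ft_force: [-0.2, -0.8, -2.4]
gripper_width: 60.9
finger_force: 67.0
t: 30.67
eef_pos: [509.5, -14.7, 198.8]
ft_force: [-0.6, -0.1, -2.5]
gripper_width: 61.1
finger_force: 67.3
t: 31.17
eef_pos: [500.2, 66.3, 140.6]
ft_force: [0.1, 0.5, -1.8]
gripper_width: 60.7
finger_force: 67.2
```

```bash
for i in 1; do python3 -m pendant '[0,0,0,-0.2,0,0,0,0,0,0,-0.32,0,0,0,0,0,0,-0.37,0,0,0,0,0,0,-0.37,0,0,0,0,0,0,-0.37,0,0,0]'; python3 -m pendant '[1,0,0,0,0,0,0,1,0,0,0,0,0,0,1,0,0,0,0,0,0,1,0,0,0,0,0,0,1,0,0,1,0,0,0,1,0,0,1,0,0,0,1,0,0,1,0,0,0,1,0,0,1,0,0,0]';  python3 -m pendant '[1,0.24,-0.75,0,0,0,0,1,0.24,-0.75,0,0,0,0,1,0.24,-0.75,0,0,0,0]'; python3 -m pendant '[1,0.24,-0.75,0,0,0,0,1,0.24,-0.75,0,0,0,0,1,0.24,-0.75,0,0,0,0]'; python3 -m pendant '[1,0.24,-0.75,0,0,0,0,1,0.24,-0.75,0,0,0,0,1,0.24,-0.75,0,0,0,0]'; python3 -m pendant '[1,0.22,-0.76,-0.3,0,0,0,1,0.22,-0.76,-0.3,0,0,0,1,0.22,-0.76,-0.3,0,0,0,1,0.22,-0.76,-0.3,0,0,0,1,0.22,-0.76,-0.3,0,0,0,1,0.22,-0.76,-0.3,0,0,0]';done | grep -A1 t:
python3 look.py
```

```text
t: 31.58
eef_pos: [500.8, 66.0, 104.7]
eef_rot: [[-1.0, 0.001, 0.001], [0.001, 1.0, -0.0], [-0.001, -0.0, -1.0]]
ft_force: [-0.7, 0.3, -1.2]
--
t: 32.25
eef_pos: [503.4, 66.6, 209.6]
eef_rot: [[-1.0, -0.0, 0.01], [-0.0, 1.0, -0.001], [-0.01, -0.001, -1.0]]
ft_force: [1.1, 0.7, -0.9]
--
t: 32.5
eef_pos: [525.6, -12.9, 203.9]
eef_rot: [[-1.0, 0.003, 0.002], [0.003, 1.0, -0.003], [-0.002, -0.003, -1.0]]
ft_force: [-0.4, 0.6, -0.1]
--
t: 32.75
eef_pos: [549.3, -88.3, 203.5]
eef_rot: [[-1.0, 0.004, 0.001], [0.004, 1.0, -0.002], [-0.001, -0.002, -1.0]]
ft_force: [-0.6, -0.5, 0.5]
--
t: 33.0
eef_pos: [573.0, -163.3, 203.3]
eef_rot: [[-1.0, 0.004, 0.001], [0.004, 1.0, -0.002], [-0.001, -0.002, -1.0]]
ft_force: [0.2, 1.1, -0.4]
--
t: 33.5
eef_pos: [594.0, -232.7, 174.2]
eef_rot: [[-1.0, -0.001, -0.0], [-0.001, 1.0, 0.0], [0.0, 0.0, -1.0]]
ft_force: [-1.0, -0.3, -0.1]
[ 594.  -232.7  174.2]
cup_a 0.96 [ 594.7 -232.4] [ 584.1 -232.3]
cup_a 0.96 [ 784.3 -322.6] [ 747.9 -310.2]
cup_a 0.75 [754.2  -3.5] [721.9 -34.6]
tea_tin 0.57 [ 491.2 -284. ] [ 494.7 -276.9]
```

```bash
for i in 1; do python3 -m pendant '[1,0.005,0,-1,0,0,0,1,0.005,0,-1,0,0,0,1,0.005,0,-1,0,0,0,1,0.005,0,-1,0,0,0,1,0.005,0,-1,0,0,0]'; python3 -m pendant '[1,0,0,-0.14,0,0,0,1,0,0,-0.14,0,0,0,0,0,0,-0.14,0,0,0,0,0,0,-0.14,0,0,0,0,0,0,-0.14,0,0,0,0,0,0,-0.14,0,0,0,0,0,0,-0.14,0,0,0,0,0,0,-0.14,0,0,0]'; python3 -m pendant '[0,0,0,0.3,0,0,0,0,0,0,1,0,0,0,0,0,0,1,0,0,0,0,0,0,1,0,0,0,0,0,0,1,0,0,0]';  python3 -m pendant '[0,-0.01,0.76,0.4,0,0,0,0,-0.01,0.76,0.4,0,0,0,0,-0.01,0.76,0.4,0,0,0]'; python3 -m pendant '[0,-0.01,0.76,0,0,0,0,0,-0.01,0.76,0,0,0,0,0,-0.01,0.76,0,0,0,0]'; python3 -m pendant '[0,-0.01,0.76,0,0,0,0,0,-0.01,0.76,0,0,0,0,0,-0.01,0.76,0,0,0,0]'; python3 -m pendant '[0,-0.01,0.76,-0.6,0,0,0,0,-0.01,0.76,-0.6,0,0,0,0,-0.01,0.76,-0.6,0,0,0,0,-0.01,0.76,-0.6,0,0,0,0,-0.01,0.76,-0.6,0,0,0,0,-0.01,0.76,-0.6,0,0,0]'; done | grep -v rot
```

```text
t: 34.07
eef_pos: [594.3, -233.3, 73.8]
ft_force: [0.8, -2.4, 0.7]
gripper_width: 85.5
finger_force: 0.0
t: 34.73
eef_pos: [595.7, -234.6, 61.7]
ft_force: [0.6, 1.9, 7.2]
gripper_width: 60.3
finger_force: 65.5
t: 35.15
eef_pos: [595.8, -235.0, 162.5]
ft_force: [0.0, 0.8, -2.6]
gripper_width: 59.9
finger_force: 66.0
t: 35.4
eef_pos: [593.7, -153.1, 201.0]
ft_force: [0.7, -0.6, -1.7]
gripper_width: 59.9
finger_force: 66.3
t: 35.65
eef_pos: [590.7, -76.0, 197.5]
ft_force: [0.0, 0.4, -2.1]
gripper_width: 60.1
finger_force: 66.5
t: 35.9
eef_pos: [589.7, -0.5, 197.5]
ft_force: [0.5, 0.2, -2.1]
gripper_width: 60.0
finger_force: 66.7
t: 36.4
eef_pos: [590.9, 68.8, 140.0]
ft_force: [0.3, -1.6, -2.2]
gripper_width: 60.1
finger_force: 66.7
```

Lower to 101.7, release, retreat up to view the whole tray.

```bash
for i in 1; do python3 -m pendant '[0,0,0,-0.2,0,0,0,0,0,0,-0.32,0,0,0,0,0,0,-0.37,0,0,0,0,0,0,-0.37,0,0,0,0,0,0,-0.37,0,0,0]'; python3 -m pendant '[1,0,0,0,0,0,0,1,0,0,0,0,0,0,1,0,0,0,0,0,0,1,0,0,0,0,0,0,1,0,0,1,0,0,0,1,0,0,1,0,0,0,1,0,0,1,0,0,0,1,0,0,1,0,0,0]';  python3 -m pendant '[1,-0.7,0.8,1,0,0,0,1,-0.7,0.8,1,0,0,0,1,-0.7,0.8,1,0,0,0,1,-0.7,0.8,1,0,0,0]'; python3 -m pendant '[1,-0.7,0.8,0.8,0,0,0,1,-0.7,0.8,0.8,0,0,0,1,-0.7,0.8,0.8,0,0,0,1,-0.7,0.8,0.8,0,0,0,1,-0.7,0.8,0.8,0,0,0]'; done | grep -A1 t:
python3 look.py; python3 - <<'E'
from h import *
save('wrist','w5.png',None,1.4);save('top','top2.png',None,1.4)
E
```

```text
t: 36.82
eef_pos: [590.9, 69.1, 103.2]
eef_rot: [[-1.0, 0.001, 0.0], [0.001, 1.0, -0.0], [-0.0, -0.0, -1.0]]
ft_force: [0.1, 0.2, -1.2]
--
t: 37.48
eef_pos: [594.0, 69.8, 209.4]
eef_rot: [[-1.0, -0.0, 0.011], [-0.0, 1.0, -0.001], [-0.011, -0.001, -1.0]]
ft_force: [0.5, 0.7, 0.2]
--
t: 37.82
eef_pos: [519.5, 151.9, 305.9]
eef_rot: [[-1.0, -0.001, 0.003], [-0.001, 1.0, 0.001], [-0.003, 0.001, -1.0]]
ft_force: [1.0, 1.1, 0.3]
--
t: 38.23
eef_pos: [450.0, 231.6, 385.2]
eef_rot: [[-1.0, -0.003, 0.004], [-0.003, 1.0, 0.001], [-0.004, 0.001, -1.0]]
ft_force: [0.7, 0.1, -0.2]
[450.  231.6 385.2]
cup_a 0.97 [610.4  52.6] [591.5  66.8]
cup_a 0.8 [598.6 199.9] [580.6 202.5]
cup_a 0.76 [475.   42.9] [466.9  57.9]
cup_a 0.71 [504.1 198.3] [493.7 201. ]
```

View pics/w5.png

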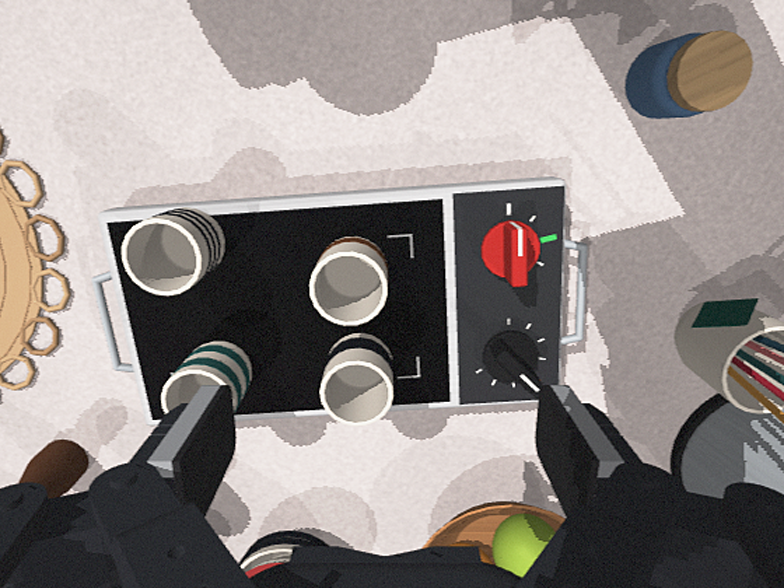

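View pics/top2.png

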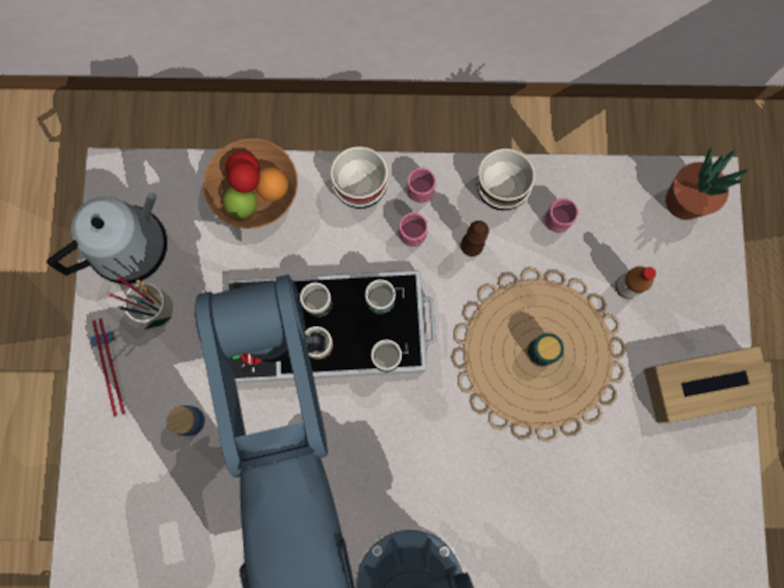

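The views show the tin alone on the mat and four cups on the glass. The striped cup has been knocked to about (466,58), so it overhangs the glass edge at viewed (165,255). I'll fetch it back.

```bash
for i in 1; do python3 -m pendant '[1,0.08,-0.87,-0.9,0,0,0,1,0.08,-0.87,-0.9,0,0,0,1,0.08,-0.87,-0.9,0,0,0,1,0.08,-0.87,-0.9,0,0,0]'; python3 -m pendant '[1,0.08,-0.87,-0.9,0,0,0,1,0.08,-0.87,-0.9,0,0,0,1,0.08,-0.87,-0.9,0,0,0,1,0.08,-0.87,-0.9,0,0,0,1,0.08,-0.87,-0.9,0,0,0,1,0.08,-0.87,-0.9,0,0,0]'; done; python3 look.py
```

```text
t: 38.82
eef_pos: [455.7, 137.9, 285.1]
eef_rot: [[-1.0, 0.005, -0.013], [0.005, 1.0, -0.003], [0.013, -0.003, -1.0]]
ft_force: [-0.4, 0.9, -0.9]
gripper_width: 85.5
finger_force: 0.0
t: 39.32
eef_pos: [466.9, 55.4, 203.0]
eef_rot: [[-1.0, 0.002, -0.001], [0.002, 1.0, 0.0], [0.001, 0.0, -1.0]]
ft_force: [-0.3, 0.4, 0.7]
gripper_width: 85.4
finger_force: 0.0
[466.9  55.4 203. ]
cup_a 0.84 [508.8 220.9] [494.1 200.5]
cup_a 0.59 [476.3  56. ] [465.6  56.1]
cup_a 0.58 [617.3  69.6] [589.1  68. ]
cup_a 0.57 [610.5 224.2] [583.2 203.4]
cup_a 0.36 [533.2 184.3] [515.4 168.4]
```

Target (466,56); down 100, grip, lift 40, shift (+35,+12), put down.

```bash
for i in 1; do python3 -m pendant '[1,-0.01,0.01,-1,0,0,0,1,-0.01,0.01,-1,0,0,0,1,-0.01,0.01,-1,0,0,0,1,-0.01,0.01,-1,0,0,0,1,-0.01,0.01,-1,0,0,0,1,-0.01,0.01,-1,0,0,0]'; python3 -m pendant '[0,0,0,0,0,0,0,0,0,0,0,0,0,0,0,0,0,0,0,0,0,0,0,0,0,0,0,0,0,0,0,0,0,0,0,0,0,0,0,0,0,0]';  python3 -m pendant '[0,0,0,0.25,0,0,0,0,0,0,0.25,0,0,0,0,0.35,0.12,0.25,0,0,0,0,0.35,0.12,0.25,0,0,0,0,0.35,0.12,0.25,0,0,0,0,0.35,0.12,0.25,0,0,0]'; python3 -m pendant '[0,0,0,-0.15,0,0,0,0,0,0,-0.24,0,0,0,0,0,0,-0.24,0,0,0,0,0,0,-0.24,0,0,0]'; done |grep -v rot
```

```text
t: 39.97
eef_pos: [467.3, 57.1, 105.0]
ft_force: [0.4, 0.0, 0.5]
gripper_width: 85.3
finger_force: 0.0
t: 40.47
eef_pos: [467.4, 56.6, 105.6]
ft_force: [-1.5, 0.2, 11.4]
gripper_width: 60.6
finger_force: 63.0
t: 40.97
eef_pos: [500.3, 68.9, 127.7]
ft_force: [-0.4, 1.1, -2.2]
gripper_width: 60.8
finger_force: 66.2
t: 41.3
eef_pos: [500.5, 68.4, 104.2]
ft_force: [1.2, -0.3, 1.2]
gripper_width: 60.8
finger_force: 68.7
```

```bash
for i in 1; do python3 -m pendant '[1,0,0,0,0,0,0,1,0,0,0,0,0,0,1,0,0,0,0,0,0,1,0,0,0,0,0,0,1,0,0,1,0,0,0,1,0,0,1,0,0,0,1,0,0,1,0,0,0,1,0,0,1,0,0,0]'; python3 -m pendant '[1,-0.08,0.9,0.5,0,0,0.02,1,-0.08,0.9,0.5,0,0,0.02,1,-0.08,0.9,0.5,0,0,0.02,1,-0.08,0.9,0.5,0,0,0.02]'; python3 -m pendant '[1,-0.08,0.9,0.5,0,0,0,1,-0.08,0.9,0.5,0,0,0,1,-0.08,0.9,0.5,0,0,0,1,-0.08,0.9,0.5,0,0,0,1,-0.08,0.9,0.5,0,0,0]'; done |grep -A1 t:
python3 look.py; python3 - <<'E'
from h import *
ci=manip.camera_info('wrist');import pickle;pickle.dump(ci,open('ci6.pkl','wb'))
save('wrist','w6.png',None,1.4)
E
```

```text
t: 41.97
eef_pos: [503.7, 68.7, 209.3]
eef_rot: [[-1.0, -0.0, 0.009], [-0.0, 1.0, -0.001], [-0.009, -0.001, -1.0]]
ft_force: [0.1, 0.4, 0.3]
--
t: 42.3
eef_pos: [492.9, 161.9, 255.7]
eef_rot: [[-0.998, -0.066, 0.003], [-0.066, 0.998, 0.002], [-0.003, 0.001, -1.0]]
ft_force: [-0.3, 0.4, 0.2]
--
t: 42.72
eef_pos: [484.3, 248.7, 302.8]
eef_rot: [[-0.998, -0.064, -0.001], [-0.064, 0.998, -0.001], [0.001, -0.001, -1.0]]
ft_force: [-0.4, -0.4, -0.7]
[484.3 248.7 302.8]
cup_a 0.98 [750.7   4.5] [718.2  27.3]
cup_a 0.91 [508.5  50.1] [499.   68.5]
cup_a 0.83 [503.3 195.8] [494.2 200.5]
cup_a 0.81 [603.7 198.8] [585.1 203.1]
cup_a 0.72 [609.5  52. ] [590.3  70.3]
cup_a 0.46 [618.5 368.1] [598.5 356.4]
tea_tin 0.36 [501.6 195.9] [492.7 200.5]
```

View pics/w6.png

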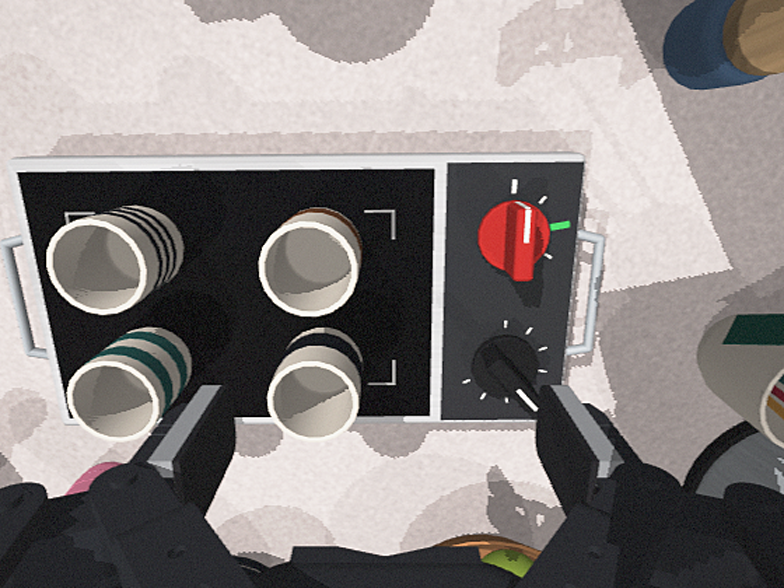

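All four cups now stand inside the glass. The timer is at (515,240). I'll check the heat pointer angle (line (513,375)→(536,409)) and the axis positions numerically.

```bash
python3 - <<'E'
from h import *
import pickle;ci=pickle.load(open('ci6.pkl','rb'))
np.set_printoptions(precision=3,suppress=True)
f=lambda p,z:ray('wrist',np.array(p)/1.4,z,ci)[:2]
a,b=f((513,375),85),f((536,409),85);d=b-a;print('dial',3.207-np.arctan2(d[1],d[0]),a,b)
a,b=f((434,415),45),f((436,168),45);d=a-b;print('yaw',np.arctan2(d[1],d[0]))
a,b=f((22,172),45),f((436,168),45);d=b-a;print('yaw',np.arctan2(-d[0],d[1]),b,a)
print('timer disc',f((514,237),50),'heat disc',f((505,367),50))
E
```

```text
dial 2.543982012498053 [570.871 346.668] [597.419 367.4  ]
yaw 0.08179649788361218
yaw 0.07040842614944424 [430.849 281.705] [451.785 -15.159]
timer disc [476.362 342.952] heat disc [581.002 349.908]
```

```bash
python3 - <<'E'
from h import *
import pickle
ci6=pickle.load(open('ci6.pkl','rb'));ci3=pickle.load(open('ci3.pkl','rb'))
def go(fn,ci,box):
    im=cv2.imread('pics/'+fn);x0,y0,x1,y1=box
    g=im[y0:y1,x0:x1].min(2)>120
    n,l,st,_=cv2.connectedComponentsWithStats(g.astype(np.uint8))
    for k in range(1,n):
        if st[k,4]<40: continue
        ys,xs=np.where(l==k);P=np.array([ray('wrist',((x+x0+.5)/1.4-.5,(y+y0+.5)/1.4-.5),85,ci)[:2] for x,y in zip(xs,ys)])
        c=P.mean(0);u,s,v=np.linalg.svd(P-c);d=v[0]*np.sign(v[0][0])
        print(fn,st[k],c,s[:2],np.arctan2(d[1],d[0]), 'from axis',np.arctan2(c[1]-347.3,c[0]-579))
go('w3.png',ci3,(590,330,645,385));go('w6.png',ci6,(500,360,545,415))
E
```

```text
w3.png [ 20  20  24  24 164] [589.56983537 359.98165643] [86.16303903 13.24654943] 0.7908783689850615 from axis 0.8759748325719202
w6.png [ 16  29  22  23 143] [589.95219908 359.31807427] [79.06242023 13.0216759 ] 0.8017739786366181 from axis 0.8317672748507784
```

The heat dial reads about 2.41, which is good. Everything that must come first is done, so now the timer.

```bash
for i in 1; do python3 -m pendant '[0.5,-0.09,0.92,-1,0,0,0,0.5,-0.09,0.92,-1,0,0,0,0.5,-0.09,0.92,-1,0,0,0,0.5,-0.09,0.92,-1,0,0,0,0.5,-0.09,0.92,-1,0,0,0,0.5,-0.09,0.92,-1,0,0,0]'; python3 -m pendant '[0.5,0,0,-0.7,0,0,0,0.5,0,0,-0.7,0,0,0,0.5,0,0,-0.7,0,0,0,0.5,0,0,-0.7,0,0,0,0.5,0,0,-0.7,0,0,0,0.5,0,0,-0.7,0,0,0]'; done
```

```text
t: 43.42
eef_pos: [475.7, 339.9, 203.6]
eef_rot: [[-0.998, -0.063, -0.001], [-0.063, 0.998, -0.001], [0.001, -0.001, -1.0]]
ft_force: [1.1, -0.8, 0.4]
gripper_width: 42.7
finger_force: 0.0
t: 43.92
eef_pos: [477.8, 341.1, 137.3]
eef_rot: [[-0.998, -0.062, 0.005], [-0.062, 0.998, 0.002], [-0.005, 0.002, -1.0]]
ft_force: [0.4, -0.0, 0.6]
gripper_width: 42.5
finger_force: 0.0
```

```bash
for i in 1; do python3 -m pendant '[0.5,-0.01,0,-0.57,0,0,0,0.5,-0.01,0,-0.57,0,0,0,0.5,-0.01,0,-0.57,0,0,0,0.5,-0.01,0,-0.57,0,0,0,0.5,-0.01,0,-0.57,0,0,0]'; python3 -m pendant '[0,0,0,0,0,0,0,0,0,0,0,0,0,0,0,0,0,0,0,0,0,0,0,0,0,0,0,0,0,0,0,0,0,0,0,0,0,0,0,0,0,0,0,0,0,0,0,0,0]'; done
```

```text
t: 44.33
eef_pos: [476.3, 341.6, 79.5]
eef_rot: [[-0.998, -0.063, 0.004], [-0.063, 0.998, 0.002], [-0.004, 0.001, -1.0]]
ft_force: [-0.0, 0.2, 0.6]
gripper_width: 42.8
finger_force: 0.0
t: 44.92
eef_pos: [475.9, 340.3, 79.1]
eef_rot: [[-0.998, -0.063, 0.002], [-0.063, 0.998, -0.001], [-0.002, -0.001, -1.0]]
ft_force: [-1.6, -5.4, 8.0]
gripper_width: 12.9
finger_force: 59.4
```

```bash
python3 -m pendant '[0,-0.003,-0.01,0.05,0,0,0,0,-0.003,-0.01,0.1,0,0,0,0,-0.003,-0.01,0.15,0,0,0,0,-0.003,-0.01,0.15,0,0,0,0,-0.003,-0.01,0.15,0,0,0]'
```

```text
t: 45.33
eef_pos: [475.7, 340.1, 93.4]
eef_rot: [[-0.998, -0.063, 0.003], [-0.063, 0.998, 0.001], [-0.003, 0.001, -1.0]]
ft_force: [4.1, -0.4, 2.4]
gripper_width: 13.1
finger_force: 59.5
```

```bash
python3 -m pendant '[0,0,0,0,0,0,-0.22,0,0,0,0,0,0,-0.22,0,0,0,0,0,0,-0.22,0,0,0,0,0,0,-0.22,0,0,0,0,0,0,-0.22,0,0,0,0,0,0,-0.22,0,0,0,0,0,0,-0.22]'; python3 -m pendant '[0,0,0,0,0,0,-0.224,0,0,0,0,0,0,-0.224,0,0,0,0,0,0,-0.224,0,0,0,0,0,0,-0.224,0,0,0,0,0,0,-0.224,0,0,0,0,0,0,-0.224,0,0,0,0,0,0,-0.224,0,0,0,0,0,0,-0.224]'; python3 -c "
from rig import manip;print(manip.read_state()['wrist_torque'])"
```

```text
t: 45.92
eef_pos: [475.7, 339.6, 92.8]
eef_rot: [[-0.807, 0.591, 0.003], [0.591, 0.807, -0.0], [-0.002, 0.002, -1.0]]
ft_force: [4.6, -2.0, 2.0]
gripper_width: 13.1
finger_force: 59.6
t: 46.58
eef_pos: [475.3, 339.3, 92.6]
eef_rot: [[-0.236, 0.972, 0.002], [0.972, 0.236, -0.001], [-0.001, 0.002, -1.0]]
ft_force: [3.5, -3.6, 1.3]
gripper_width: 12.7
finger_force: 59.6
[-0.6768058  -0.74182071  0.00467202]
```

```bash
python3 -m pendant '[0,0,0,-0.06,0,0,0,0,0,0,-0.1,0,0,0,0,0,0,-0.13,0,0,0,0,0,0,-0.15,0,0,0,0,0,0,-0.15,0,0,0,0,0,0,-0.15,0,0,0]'
```

```text
t: 47.08
eef_pos: [475.4, 339.3, 79.0]
eef_rot: [[-0.237, 0.972, 0.002], [0.972, 0.237, -0.001], [-0.001, 0.002, -1.0]]
ft_force: [-0.9, -6.7, 13.4]
gripper_width: 12.8
finger_force: 61.2
```

```bash
for i in 1; do python3 -m pendant '[0,0,0,-0.01,0,0,0,0,0,0,-0.01,0,0,0,0,0,0,-0.01,0,0,0,0.5,0,0,0,0,0,0,0.5,0,0,0,0,0,0,0.5,0,0,0,0,0,0,0.5,0,0,0,0,0,0]';python3 -m pendant '[0.5,0,0,0.8,0,0,0,0.5,0,0,0.8,0,0,0,0.5,0,0,0.8,0,0,0,0.5,0,0,0.8,0,0,0]'; python3 -m pendant '[0.5,-0.3,-0.6,1,0,0,0.3,0.5,-0.3,-0.6,1,0,0,0.3,0.5,-0.3,-0.6,1,0,0,0.3,0.5,-0.3,-0.6,1,0,0,0.3,0.5,-0.3,-0.6,1,0,0,0.3,0.5,-0.3,-0.6,1,0,0,0.3,0.5,-0.3,-0.6,1,0,0,0.3,0.5,-0.3,-0.6,1,0,0,0.3,0.5,-0.3,-0.6,1,0,0,0.3]'; python3 -m pendant '[0.5,0,-0.3,0.5,0,0,0.14,0.5,0,-0.3,0.5,0,0,0.14,0.5,0,-0.3,0.5,0,0,0.14,0.5,0,-0.3,0.5,0,0,0.14,0.5,0,-0.3,0.5,0,0,0.14,0.5,0,-0.3,0.5,0,0,0.14]'; done | grep -A3 t:
python3 look.py; python3 - <<'E'
from h import *
save('wrist','w7.png',None,1.4); save('scene','s7.png',None,1.4)
manip.get_image('top'); ct=manip.camera_info('top')
for r in manip.spot_point('tea_tin','top'): print('tin top view',r['score'],ray('top',r['pixel'],5,ct))
E
```

```text
t: 47.67
eef_pos: [473.6, 339.8, 76.4]
eef_rot: [[-0.236, 0.972, -0.001], [0.972, 0.236, -0.0], [0.0, -0.001, -1.0]]
ft_force: [0.6, -0.5, -0.2]
gripper_width: 42.7
finger_force: 0.0
t: 48.0
eef_pos: [475.8, 340.8, 159.6]
eef_rot: [[-0.237, 0.972, 0.005], [0.972, 0.237, 0.002], [0.001, 0.005, -1.0]]
ft_force: [-0.3, 0.4, -0.4]
gripper_width: 42.6
finger_force: 0.0
t: 48.75
eef_pos: [443.4, 279.6, 255.2]
eef_rot: [[-0.926, 0.378, -0.003], [0.378, 0.926, -0.001], [0.002, -0.002, -1.0]]
ft_force: [0.6, -0.0, -0.1]
gripper_width: 42.4
finger_force: 0.0
t: 49.25
eef_pos: [443.8, 249.7, 305.9]
eef_rot: [[-0.999, -0.046, -0.002], [-0.046, 0.999, -0.0], [0.002, -0.0, -1.0]]
ft_force: [0.4, 0.3, -0.2]
gripper_width: 42.6
finger_force: 0.0
[443.8 249.7 305.9]
cup_a 0.95 [503.3 198. ] [490.5 202.7]
cup_a 0.89 [606.4 201.2] [583.9 205.6]
cup_a 0.86 [512.9  51.8] [499.2  70.2]
cup_a 0.85 [612.8  48.9] [589.7  67.6]
tea_tin 0.65 [626.5 367.3] [602.1 356. ]
tin top view 0.94 [ 486.30800213 -281.00802791    5.        ]
```

View pics/w7.png

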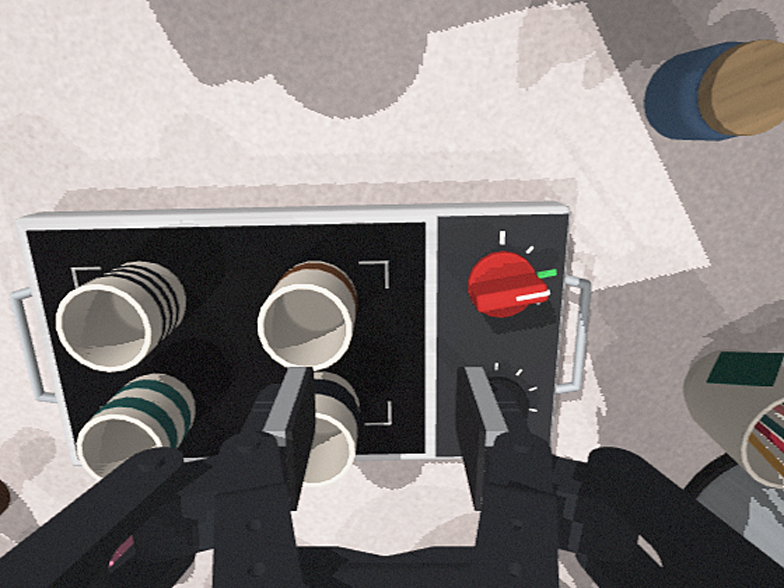

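View pics/s7.png

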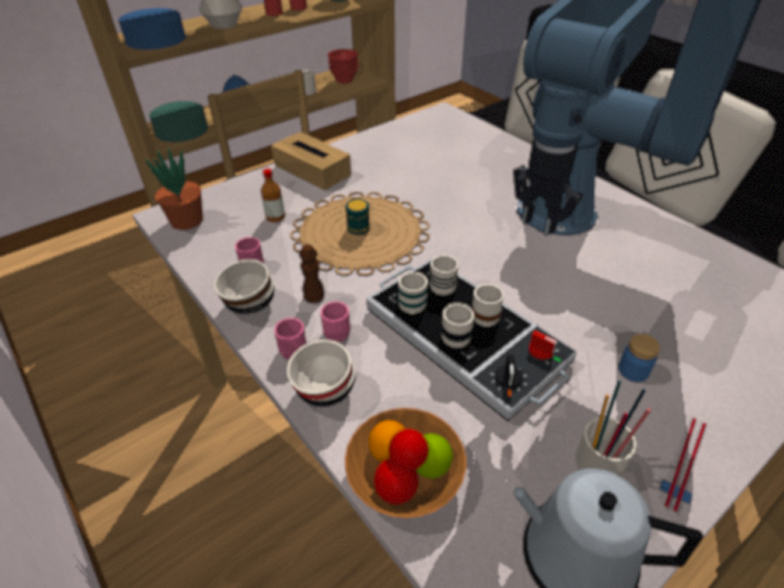

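The timer pointer is in line with the green mark, home at the same height as before the pull (79.0 against 79.1 mm). The four cups stand on the glass, the tin is on the mat and the heat pointer is at orange.

```bash
python3 -c "
from rig import manip;print(manip.sign_off())"
```

```text
the job is handed in; nothing more can be done
None
```

Job handed in: the tin is on the mat, all four cups present are upright on the glass, the heat dial is on orange, and the timer was set to green and pushed home last; one cup got knocked partway through and was put back, and no verdict was shown.

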